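# Change the engraving plate: free the taper pins, swap the plates, nip the cam clamp

### The job

The engraving in the plate block is finished: change it for the blank. Break each taper pin free with a good twist before you draw it (never pull one straight out) and put them all in the wooden pin tray, then lift the finished plate onto the green felt, face up and square to it so that it lies wholly on the felt. Set the blank on the block where the old plate was, copper side up, centred and square at the fence (backing the jaw off for room), then turn the cam lever only until the sprung jaw nips it firmly against the fence, its face pressed in by a millimetre or two and no more; leave the loupe, the cork block and the bottle where they are.

Things in the scene. Friction and masses are not known exactly. Their poses are not given: they have to be found in the camera images.
- plate_block: Fixed grey steel plate block, 100 x 255 x 28 mm, from y = -150 to +105 mm. Origin: underside, below the middle of the plate seat. x: across the block (roughly away from the robot); y: along it, from the cam (-y end) to the fence (+y end). Flat seat at z = 28 mm with four bushes, mouths 15 mm, at x = +-19, y = +-60 mm: pin1 at (+19, +60), pin2 (-19, +60), pin3 (+19, -60), pin4 (-19, -60).
- fence (a joint): Setting of the fence, 0 to 0.006 m: the 80 mm wide, 10 mm high steel end stop at the +y end, locked where it stands (its screw heads stand 14 mm above the seat at x = +-30 mm). Its face, which looks to -y, lies at y = 76.5 mm + this value in the block's frame.
- fence_face (a point): Middle of the fence's face, 4 mm above the seat (axes as the block's).
- cam (a joint): Angle of the eccentric cam, 0 to 2.6 rad, from above anticlockwise. At 0 its lever points to the block's -x (towards the robot) and the jaw is fully back; turning it swings the lever through -y and moves the jaw towards the fence, evenly, by 5.5 mm per rad. Stiff (0.2 N m): it stays where it is left.
- cam_knob (a point): Middle of the upright black knob at the end of the cam lever: 16 mm diameter over 20 mm of height round this point, 75 mm from the cam's axis, 65 mm above the table; the lever bar (11 mm wide, towards the axis) has its top 18 mm below this point.
- cam_pivot (a point): Point on the cam's upright axis, at the height of the knob's middle: at x = 0, y = -118 mm of the block.
- jaw_face (a joint): How far the jaw's sprung face (50 mm wide, red-brown, 10 mm high) is pressed back into the jaw: 0 when it touches nothing, up to 0.006 m; 6 N per mm.
- jaw_front (a point): Middle of the jaw's sprung face, the surface that meets the plate, 5.5 mm above the seat (axes as the block's). With the cam at 0 it lies at y = -78 mm of the block; clear of everything, it stands at y = -78 mm + 5.5 mm x the cam angle.
- finished_mid (a point): Middle of the finished plate: an engraved copper plate on an aluminium carrier, 64 (x) x 150 (y) x 8 mm in all, 0.25 kg, with a 15 mm hole in each corner through which the pins pass. This point is 4 mm above its underside; z points out of the engraved face. It starts on the seat, its y along the block's.
- blank_mid (a point): Middle of the blank plate: plain bright copper on an aluminium carrier, 64 (x) x 150 (y) x 8 mm in all, without holes, 0.25 kg. This point is 4 mm above its underside; z points out of the copper face. It starts lying face up on the table. Either end may go to the fence.
- pin_tray: Fixed wooden tray for the pins, outside 110 (x) x 160 (y) x 26 mm, walls 6 mm, floor 6 mm above the table, felt lined. Origin: middle of its underside; x and y along its sides.
- felt_pad: Fixed dark green felt pad, 120 (x) x 200 (y) x 4 mm. Origin: middle of its underside; x and y along its sides.
- pin1_handle (a point): T-handled steel taper pin, 65 mm long, 0.06 kg, standing in its bush through the plate (absent in some starts). This point: middle of the handle bar, 12 (x) x 26 (y) x 15 mm high, 58 mm above the tip, 64 mm above the table when seated; z points from tip to handle. The bar starts along the block (within 4 degrees). Shank at most 12 mm thick; 17 mm collar 22 to 25 mm below this point.
- pin2_handle (a point): As pin1, in its own bush. Every pin is stuck in its taper and does not yield to a straight pull; twisting the bar with about 0.12 N m, either way, breaks it free, and once turned by 50 degrees it lifts out with little force (22 mm of the pin is in the bush, 8 mm in the plate).
- pin3_handle (a point): As pin1, in its own bush.
- pin4_handle (a point): As pin1, in its own bush.
- loupe: Black eyepiece loupe, 41 mm across, 34 mm high, stands near the work; leave it alone. Origin: middle of its underside.
- cork_block: Cork block, 57 x 77 x 32 mm high; leave it alone. Origin: middle of its underside.
- oil_bottle: Amber bottle with a black cap, 39 mm across, 80 mm high, behind the block; leave it alone. Origin: middle of its underside.

How it is judged (in metres and radians):
On the way, in this order (a step that is already met when the one before it is completed fails the run):
1. every pin is drawn out of the block ((z of pin1_handle in the frame of plate_block above 0.09 m or horizontal distance between pin1_handle and cam_pivot above 0.24 m or x of pin1_handle in the frame of plate_block below -0.06 m or x of pin1_handle in the frame of plate_block above 0.06 m) and (z of pin2_handle in the frame of plate_block above 0.09 m or horizontal distance between pin2_handle and cam_pivot above 0.24 m or x of pin2_handle in the frame of plate_block below -0.06 m or x of pin2_handle in the frame of plate_block above 0.06 m) and (z of pin3_handle in the frame of plate_block above 0.09 m or horizontal distance between pin3_handle and cam_pivot above 0.24 m or x of pin3_handle in the frame of plate_block below -0.06 m or x of pin3_handle in the frame of plate_block above 0.06 m) and (z of pin4_handle in the frame of plate_block above 0.09 m or horizontal distance between pin4_handle and cam_pivot above 0.24 m or x of pin4_handle in the frame of plate_block below -0.06 m or x of pin4_handle in the frame of plate_block above 0.06 m)), for 0.2 s.
2. the finished plate lies flat on the felt, face up, and all the pins are in the tray (x of finished_mid in the frame of felt_pad between -0.028 and 0.028 m and y of finished_mid in the frame of felt_pad between -0.03 and 0.03 m and z of finished_mid in the frame of felt_pad below 0.0105 m and angle between finished_mid's own z axis and vertical below 0.06 rad and angle between the y axis of finished_mid and the y axis of felt_pad, either way round below 0.2 rad and x of pin1_handle in the frame of pin_tray between -0.058 and 0.058 m and y of pin1_handle in the frame of pin_tray between -0.083 and 0.083 m and z of each of pin1_handle, pin2_handle, pin3_handle, pin4_handle in the frame of pin_tray below 0.075 m and x of pin2_handle in the frame of pin_tray between -0.058 and 0.058 m and y of pin2_handle in the frame of pin_tray between -0.083 and 0.083 m and x of pin3_handle in the frame of pin_tray between -0.058 and 0.058 m and y of pin3_handle in the frame of pin_tray between -0.083 and 0.083 m and x of pin4_handle in the frame of pin_tray between -0.058 and 0.058 m and y of pin4_handle in the frame of pin_tray between -0.083 and 0.083 m), for 0.2 s.
3. the blank lies flat on the block's seat, face up, centred and square in front of the fence, with the jaw not yet pressing on it (x of blank_mid in the frame of plate_block between -0.007 and 0.007 m and z of blank_mid in the frame of plate_block between 0.029 and 0.0345 m and angle between blank_mid's own z axis and vertical below 0.05 rad and angle between the y axis of blank_mid and the y axis of plate_block, either way round below 0.06 rad and value of joint jaw_face below 0.0004 m), for 0.1 s.
At the end, for the whole second after the job is handed in: All pins in the tray. Finished plate flat and face up on the felt, middle within 28 (x) and 30 mm (y) of the felt's, square within 0.2 rad. Blank flat, face up on the seat against the fence, within 7 mm of the centre line and 0.06 rad of square, jaw face pressed in 0.5 to 3 mm; all at rest (all of step 2 and x of blank_mid in the frame of plate_block between -0.007 and 0.007 m and z of blank_mid in the frame of plate_block between 0.029 and 0.0345 m and angle between blank_mid's own z axis and vertical below 0.05 rad and angle between the y axis of blank_mid and the y axis of plate_block, either way round below 0.06 rad and y of blank_mid in the frame of fence_face above -0.0775 m and value of joint jaw_face between 0.0005 and 0.003 m and linear speed of each of blank_plate, finished_plate below 0.02 m/s); the robot touches nothing.
It fails at once if a pin drawn out of its bush without first being twisted (by 15 degrees or more) ((z of pin1_handle in the frame of plate_block between 0.068 and 0.08 m and x of pin1_handle in the frame of plate_block between 0.013 and 0.025 m and y of pin1_handle in the frame of plate_block between 0.054 and 0.066 m and angle between pin1_handle's own z axis and vertical below 0.2 rad and angle between the x axis of pin1_handle and the x axis of plate_block, either way round below 0.26 rad) or (z of pin2_handle in the frame of plate_block between 0.068 and 0.08 m and x of pin2_handle in the frame of plate_block between -0.025 and -0.013 m and y of pin2_handle in the frame of plate_block between 0.054 and 0.066 m and angle between pin2_handle's own z axis and vertical below 0.2 rad and angle between the x axis of pin2_handle and the x axis of plate_block, either way round below 0.26 rad) or (z of pin3_handle in the frame of plate_block between 0.068 and 0.08 m and x of pin3_handle in the frame of plate_block between 0.013 and 0.025 m and y of pin3_handle in the frame of plate_block between -0.066 and -0.054 m and angle between pin3_handle's own z axis and vertical below 0.2 rad and angle between the x axis of pin3_handle and the x axis of plate_block, either way round below 0.26 rad) or (z of pin4_handle in the frame of plate_block between 0.068 and 0.08 m and x of pin4_handle in the frame of plate_block between -0.025 and -0.013 m and y of pin4_handle in the frame of plate_block between -0.066 and -0.054 m and angle between pin4_handle's own z axis and vertical below 0.2 rad and angle between the x axis of pin4_handle and the x axis of plate_block, either way round below 0.26 rad)).
It fails at once if the cam turned on too far: the sprung jaw face driven more than 3.5 mm back into the jaw (value of joint jaw_face above 0.0035 m and velocity of joint cam above 0.03 rad/s).
It fails at once if the loupe, the cork block or the bottle knocked away (more than 4 cm) (distance of any of loupe, cork_block, oil_bottle from where it was at the start of the episode above 0.04 m).
Of pin1, pin2, pin3, pin4 only 2 to 4 are there at a start; the rules pass over those that are not, and their reading is None.
At some moment in a run one of blank_plate may be knocked a few centimetres aside while the robot is not near it.
Once in a run the grip may slacken for a moment while it holds something.
It also fails if it takes over 210 s, if anything falls off the work surface, if the arm or the gripper's body presses on something with over 40 N, if the wrist force passes 120 N, or if a joint passes its speed limit or range.

### The arm

A 6-joint arm with a two-finger parallel gripper is mounted at the origin on a cart in front of the work surface, level with it; the furniture and walls round the work are solid. World frame = base frame: x ahead of the robot, y to its left, z up, the work surface at z = 0. Lengths are in m, angles in degrees, forces in N, time in s.
With the tool pointing down it reaches from about 0.35 to 0.875 m from the base axis. Payload 15.5 kg.
Tool frame: the origin (TCP) lies at the very end of the fingers, on their centre line; the grasp point (between the pads) lies 19 mm behind it; z points along the fingers, y is the direction in which the jaws open and shut (so a half turn about z gives the same grasp; the last joint's range is limited). The gripper opens to 85 mm and grips with 20 to 120 N. Pads are 22 mm wide; open, the fingers measure 114 mm over their backs; the gripper's body (76 mm by 85 mm) begins 54 mm behind the grasp point. The pads swing forward as they close: fully open they stand 13 mm farther back than shut.
Start: joints at [-74.914, 28.281, 77.091, -0, 74.628, -5.472], TCP at [0.219, -0.585, 0.193] pointing down, gripper open.
Joint ranges: [-166.48, 166.48], [-47.26, 123.95], [12.59, 153.08], [-70.14, 250.14], [6.76, 159.57], [-176.63, 176.63]. Speed limits (degrees/s): [108.29, 108.29, 147.25, 172.46, 172.46, 172.46].

### API

Orientations are given as [roll, pitch, yaw] about the fixed x, y, z axes, in that order (R = Rz(yaw) Ry(pitch) Rx(roll)).
In Python, from plant import arm, optics, order gives the robot as it stands.
- The arm moves only by the tool move_arm, never from a script. Its argument "motion" is a list of rows, each a list of 6 numbers: the shift along the tool's x, y, z in mm, then the turn, a rotation vector about the tool's x, y, z in degrees. A call has exactly 10 rows; each row is the pose to reach, as a shift and turn from the pose commanded when the call began, along the tool's axes at that moment; what a row does not reach only later rows make up. A row lasts 1/10 s, in which the tool goes at most 50 mm and 8.59 degrees, less where a joint would pass 70% of its speed; a pose out of reach is approached as far as the arm can. A call with a gripper value outside its range is refused whole. "hand" is the opening, from 0 (shut) to 1 (fully open), set as the call begins (left out, the last holds). The fingers move at their own pace and stop on an object; "grip_force" is the grip in N (left out, the last holds). Time passes only in rows, so rows that repeat a pose let the fingers close, or fill a call up. It gives the time, the measured TCP pose, the force and the opening at its end, in the units of the state.
- arm.get_obs(): the state, without advancing time (a new reading comes with each control period).
- optics.snapshot(name): name is "scene" or "top" or "wrist"; returns the picture (400x640x3 uint8, red, green, blue); there is no depth.
- optics.camera_params(name): a dict with "fx", "fy", "cx", "cy" (pixels), "R" (3x3) and "t" (3): a world point X has camera coordinates R X + t. Camera axes: x right, y down, z forward; pixel columns grow to the right and rows downward; lengths in m; the calibration is good to about 2 mm. A picture is of the moment at which its call begins: read the wrist's pose just before it. camera_params takes no time and is no camera call; for the wrist camera it gives the pose at the moment of the call.
- order.finish_job(): hands the job in, once; it reports no verdict.
The state is a dict: "time": time; "q": joint angles; "qvel": joint speeds; "effort": joint torques, N m; "ee_pos": TCP position; "orientation": TCP orientation; "force": force on the tool from outside, world axes, zero at the start; "ft_torque": the same for the moment, N m; "grip_width": finger opening in m.
Only numpy, scipy, OpenCV 4.12 (cv2) and the standard library are available. Lean on these libraries where they do the work, as an engineer would, in place of code of your own. Each camera call takes 0.05 s, during which the arm holds its last target.

## Working session

There is one attempt and no reset: what is moved stays moved. The work goes in short steps, Python scripts to look and compute and a tool call to move; the robot and the scene stay as the last step left them, time stands still between calls to the robot, and variables do not carry over. Pictures are saved under pics/ and viewed, and the job is handed in when it is done.

Besides the shell and the picture viewer there is one more tool, called after "Call:" as name(argument=value, ...) on one line, values as JSON. move_arm: Moves the arm, as the interface text tells. Its arguments: {"type":"object","properties":{"motion":{"type":"array","items":{"type":"array","items":{"type":"number"}}},"hand":{"type":"number"},"grip_force":{"type":"number"}},"required":["motion"]}

```bash
ls; mkdir -p pics; cat > h.py <<'E'
import numpy as np, cv2
from plant import arm, optics, order
def snap(n,f):
    im=optics.snapshot(n); cv2.imwrite('pics/'+f,im[:,:,::-1]); return im
def cam(n): return optics.camera_params(n)
def ray(c,u,v,z):
    R=np.array(c['R']);t=np.array(c['t'])
    o=-R.T@t; d=R.T@np.array([(u-c['cx'])/c['fx'],(v-c['cy'])/c['fy'],1])
    return o+d*(z-o[2])/d[2]
def proj(c,X):
    p=np.array(c['R'])@np.array(X)+np.array(c['t']); return c['fx']*p[0]/p[2]+c['cx'],c['fy']*p[1]/p[2]+c['cy']
E
python3 - <<'E'
from h import *
print(arm.get_obs())
for n in ['scene','top','wrist']:
    snap(n,n+'0.png'); c=cam(n); print(n,c, -np.array(c['R']).T@np.array(c['t']))
E
```

```text
pics
{'time': 0.0, 'q': array([-7.49155929e+01,  2.83139844e+01,  7.71267947e+01, -2.18545004e-04,
        7.46287674e+01, -5.47158823e+00]), 'qvel': array([-0.05280427, -0.063678  , -0.05901503, -0.04976465, -0.04216499,
       -0.05419376]), 'effort': array([-1.18774856e-04, -8.82147503e+01, -3.83863342e+01, -1.22826164e-04,
        1.01937598e-02, -3.83741644e-05]), 'ee_pos': array([ 0.21934954, -0.58481351,  0.19291204]), 'orientation': array([-1.79930750e+02, -6.42169899e-03,  2.05560495e+01]), 'force': array([ 0.34687544, -0.18229309, -0.42113273]), 'ft_torque': array([-0.03882592, -0.03406557,  0.07120511]), 'grip_width': 0.0854834213629392}
scene {'fx': 395.40130403701284, 'fy': 395.40130403701284, 'cx': 322.43956538474987, 'cy': 196.9591562694268, 'R': array([[ 0.89569494, -0.44450247, -0.01217075],
       [-0.33994909, -0.66685782, -0.66312537],
       [ 0.28664471,  0.59809548, -0.74840939]]), 't': array([-0.48389183,  0.22391906,  0.81131812])} [ 0.2769805  -0.55101463  0.74979519]
top {'fx': 474.44418426802036, 'fy': 474.44418426802036, 'cx': 318.50027892902784, 'cy': 198.97633508372783, 'R': array([[ 0.00612965, -0.99991606, -0.01141467],
       [-0.98664363, -0.00418937, -0.16283979],
       [ 0.1627783 ,  0.01226036, -0.98658649]]), 't': array([-0.0032524 ,  0.55375792,  1.06021872])} [ 0.37380106 -0.01393089  1.13613416]
wrist {'fx': 330.6705787388243, 'fy': 330.6705787388243, 'cx': 320.0804813037841, 'cy': 201.79557143611592, 'R': array([[ 3.50241333e-01, -9.36659370e-01, -4.81897012e-04],
       [-8.86701908e-01, -3.31726628e-01,  3.22051504e-01],
       [-3.01812417e-01, -1.12368449e-01, -9.46722027e-01]]), 't': array([-0.62549168, -0.04233834,  0.38013666])} [ 0.29626152 -0.55720203  0.37321745]
```

View pics/top0.png

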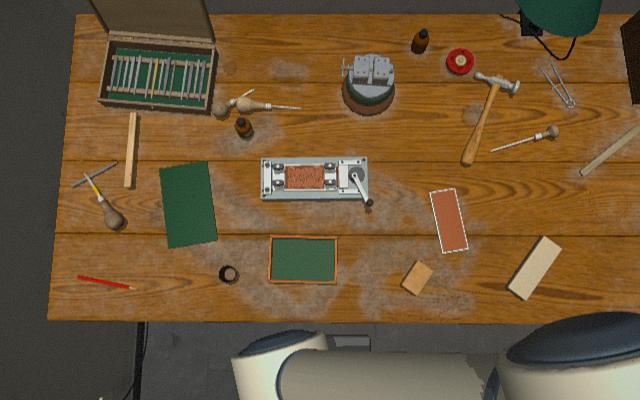

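View pics/scene0.png

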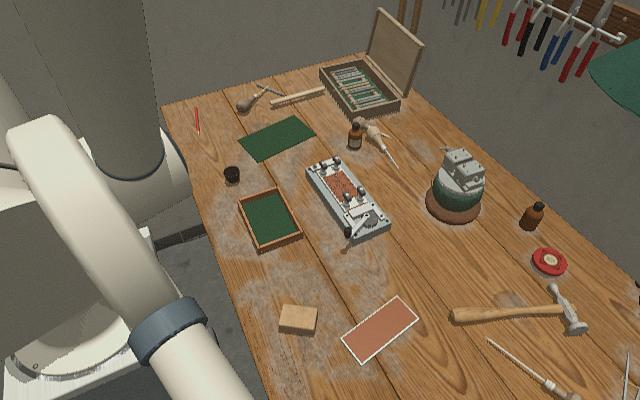

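View pics/wrist0.png

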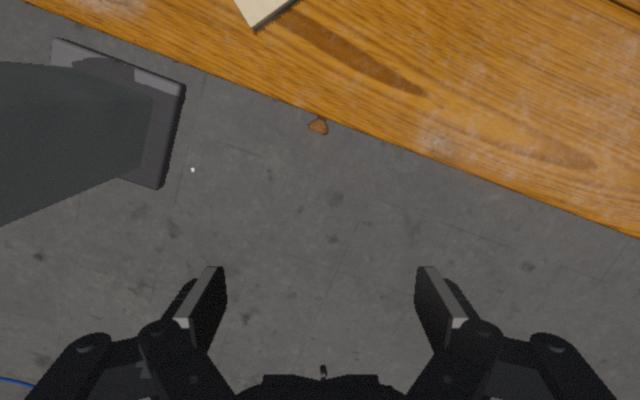

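The top view shows the block at about (315,180), the felt at (189,205), the tray at (303,260) and the blank at (449,220). The cam lever ends at (369,203). The loupe is at (229,273), the cork at (417,278) and the bottle at (243,128). Four pins seem to be present, so I'll enlarge and measure.

```bash
python3 - <<'E'
from h import *
im=cv2.imread('pics/top0.png'); 
cv2.imwrite('pics/topcrop.png',cv2.resize(im[145:215,250:385],None,fx=5.9,fy=5.9,interpolation=cv2.INTER_CUBIC))
c=cam('top')
hsv=cv2.cvtColor(im,cv2.COLOR_BGR2HSV)
def rect(mask,roi,z,name):
    m=np.zeros_like(mask); x0,y0,x1,y1=roi; m[y0:y1,x0:x1]=mask[y0:y1,x0:x1]
    cs,_=cv2.findContours(m,cv2.RETR_EXTERNAL,cv2.CHAIN_APPROX_NONE); k=max(cs,key=cv2.contourArea)[:,0]
    P=np.array([ray(c,u,v,z)[:2] for u,v in k]); r=cv2.minAreaRect((P*1000).astype(np.float32))
    print(name,len(k),r, cv2.minAreaRect(k)); return r
H,S,V=cv2.split(hsv)
g=((H>50)&(H<90)&(S>80)).astype(np.uint8)
rect(g,(150,150,225,260),.004,'felt')
rect(g,(255,225,350,295),.008,'trayfloor')
print(hsv[220,449],hsv[191,449],hsv[220,500])
cu=((H<12)&(S>90)&(V>90)).astype(np.uint8)
rect(cu,(420,180,480,260),.008,'blankcopper')
wh=(S<70).astype(np.uint8)
rect(wh,(255,150,375,210),.028,'block')
E
```

```text
felt 251 ((547.4116821289062, 317.63055419921875), (196.9401397705078, 118.25594329833984), 9.926362037658691) ((187.23146057128906, 204.23580932617188), (81.016357421875, 49.42922592163086), 82.40535736083984)
trayfloor 294 ((416.1425476074219, 36.869258880615234), (145.5325927734375, 93.26342010498047), 88.66468811035156) ((302.46820068359375, 259.1133728027344), (61.94614791870117, 39.78376388549805), 1.6365771293640137)
[ 11 170 162] [ 11 176 158] [ 16 191 139]
blankcopper 160 ((510.55242919921875, -310.3636474609375), (142.32583618164062, 56.86603927612305), 10.397711753845215) ((448.5588073730469, 220.2646942138672), (60.41512680053711, 23.753881454467773), 77.47119140625)
block 318 ((603.00927734375, 6.235466003417969), (116.57585144042969, 265.345703125), 0.18145078420639038) ((316.0, 180.0), (48.0, 112.0), 90.0)
```

View pics/topcrop.png

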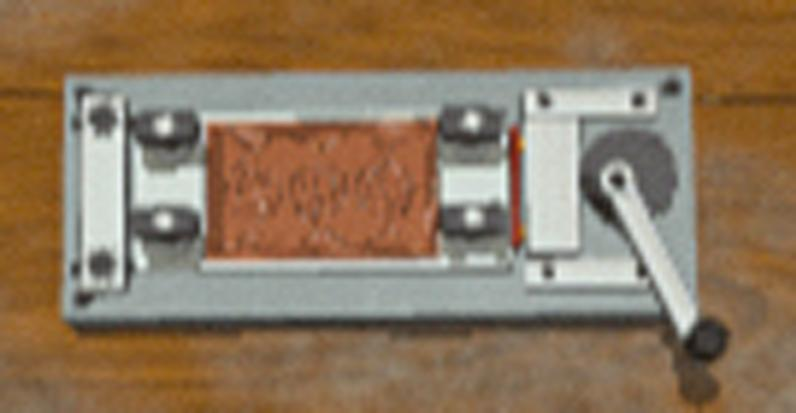

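```bash
cat >> h.py <<'E'
from scipy.spatial.transform import Rotation as Ro
def pose():
    o=arm.get_obs(); return np.array(o['ee_pos']),Ro.from_euler('xyz',o['orientation'],degrees=True)
def goR(p,Rt,n=0):
    p0,R0=pose(); d=R0.inv().apply((np.array(p)-p0))*1000; w=(R0.inv()*Rt).as_rotvec(degrees=True)
    print('shift mm',np.round(d,1),'turn',np.round(w,2),'| |d|=%.0f |w|=%.0f'%(np.linalg.norm(d),np.linalg.norm(w)))
def go(x,y,z,yaw): goR([x,y,z],Ro.from_euler('xyz',[180,0,yaw],degrees=True))
E
python3 -c "
from h import *
go(.53,0.01,.22,0)"
```

```text
shift mm [ 499.7 -448.   -26.5] turn [-0.05  0.   20.56] | |d|=672 |w|=21
```

Call:
move_arm(motion=[[25,-22,-10,0,0,1],[55,-50,-20,0,0,2],[85,-77,-26,0,0,4],[115,-104,-26,0,0,6],[145,-131,-26,0,0,8],[175,-158,-26,0,0,10],[205,-185,-26,0,0,12],[235,-212,-26,0,0,13],[265,-239,-26,0,0,14],[295,-265,-26,0,0,15]], hand=1)

```text
time: 1.15
ee_pos: [0.403, -0.2319, 0.2195]
orientation: [-180.0, 0.0, 5.5]
force: [0.6, 0.1, -0.5]
grip_width: 0.0853
```

```bash
python3 -c "
from h import *
print(pose()[0],arm.get_obs()['orientation'])
go(.53,0.01,.22,0)"
```

```text
[ 0.40299689 -0.23185461  0.2194817 ] [-1.79996787e+02  7.89904574e-04  5.50929186e+00]
shift mm [ 149.6 -228.5   -0.5] turn [-0.    0.    5.51] | |d|=273 |w|=6
```

Call:
move_arm(motion=[[18,-28,0,0,0,1],[37,-56,0,0,0,2],[56,-85,0,0,0,3],[75,-114,0,0,0,4],[94,-143,0,0,0,5],[113,-172,0,0,0,5.5],[132,-201,0,0,0,5.5],[150,-228,0,0,0,5.5],[150,-228,0,0,0,5.5],[150,-228,0,0,0,5.5]])

```text
time: 2.15
ee_pos: [0.5297, 0.0084, 0.2192]
orientation: [180.0, 0.0, 0.1]
force: [-0.5, -0.3, 0.6]
grip_width: 0.0854
```

```bash
python3 -c "
from h import *
print(pose()[0],arm.get_obs()['orientation'])
c=cam('wrist');np.save('c1.npy',c,allow_pickle=True)
im=snap('wrist','w1.png'); cv2.imwrite('pics/w1z.png',cv2.resize(im[20:240,150:550,::-1],None,fx=2,fy=2,interpolation=cv2.INTER_CUBIC))
"
```

```text
[0.52967498 0.00837244 0.21916118] [1.79992960e+02 3.90753813e-02 1.42565370e-01]
```

View pics/w1.png

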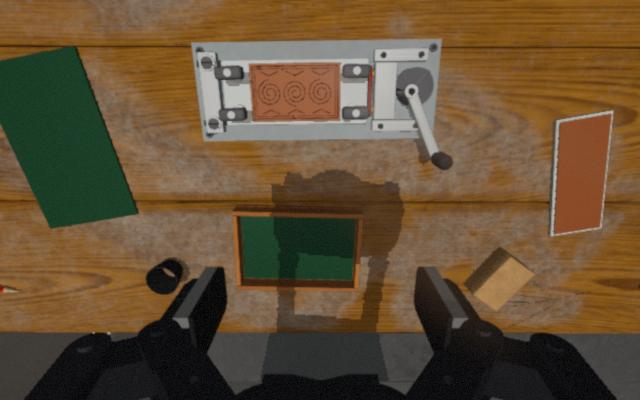

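View pics/w1z.png

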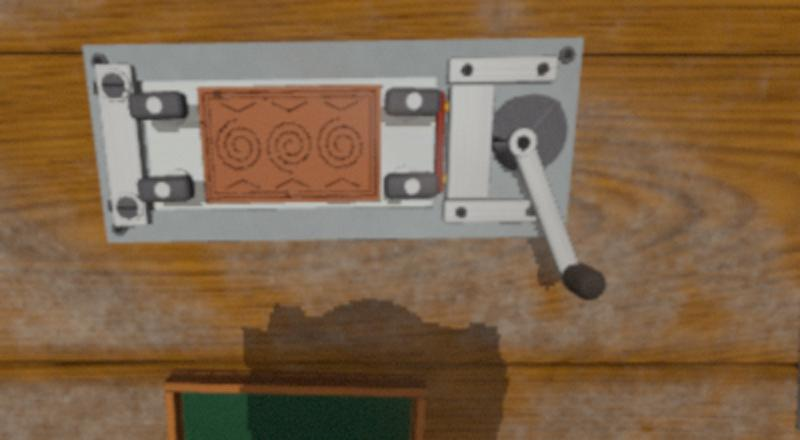

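```bash
python3 -c "
from h import *
c=np.load('c1.npy',allow_pickle=True).item()
f=lambda u,v,z: np.round(ray(c,u/2+150,v/2+20,z)*1000,1)
for n,u,v,z in [('TL',83,45,.028),('TR',583,38,.028),('BR',567,238,.028),('BL',107,242,.028),('p1',153,105,.0715),('p2',162,190,.0715),('p3',414,101,.0715),('p4',411,186,.0715),('pivot',523,142,.05),('knobtop',588,280,.075),('platecuTL',200,87,.036),('TR',381,87,.036),('BL',205,202,.036),('BR',380,203,.036), ('plate L t',137,79,.036),('plate R t',436,79,.036),('plate L b',148,208,.036),('plate R b',436,206,.036),('jaw t',443,92,.038),('jaw b',441,190,.038)]: print(n,f(u,v,z))
import cv2
im=cv2.imread('pics/w1.png');H,S,V=cv2.split(cv2.cvtColor(im,cv2.COLOR_BGR2HSV))
g=((H>50)&(H<95)&(S>80)).astype(np.uint8)
def rect(mask,roi,z,name):
    m=np.zeros_like(mask); x0,y0,x1,y1=roi; m[y0:y1,x0:x1]=mask[y0:y1,x0:x1]
    cs,_=cv2.findContours(m,cv2.RETR_EXTERNAL,cv2.CHAIN_APPROX_NONE); k=max(cs,key=cv2.contourArea)[:,0]
    P=np.array([ray(c,a,b,z)[:2] for a,b in k]); r=cv2.minAreaRect((P*1000).astype(np.float32)); print(name,r)
rect(g,(0,30,150,240),.004,'felt')
for a,b in [(233,210),(363,210),(360,291),(237,289)]: print('tray top corner',np.round(ray(c,a,b,.026)*1000,1))
rect(((H<12)&(S>90)&(V>90)).astype(np.uint8),(545,90,620,240),.008,'blankcu')
"
```

```text
TL [656.6 138.2  28. ]
TR [ 660.2 -116.1   28. ]
BR [ 559.4 -119.3   28. ]
BL [556.8 137.2  28. ]
p1 [626.3  93.7  71.5]
p2 [588.2  92.7  71.5]
p3 [628.2 -26.9  71.5]
p4 [590.2 -26.9  71.5]
pivot [610.2 -84.4  50. ]
knobtop [ 545.4 -116.    75. ]
platecuTL [636.4  78.4  36. ]
TR [636.5 -13.6  36. ]
BL [579.4  79.5  36. ]
BR [579.  -14.3  36. ]
plate L t [640.1 110.   36. ]
plate R t [640.3 -41.3  36. ]
plate L b [576.2 110.3  36. ]
plate R b [577.5 -44.4  36. ]
jaw t [634.1 -44.9  38. ]
jaw b [586.  -46.3  38. ]
felt ((548.639404296875, 315.4160461425781), (197.5909881591797, 119.10991668701172), 10.146462440490723)
tray top corner [474.1 111.7  26. ]
tray top corner [474.3 -44.7  26. ]
tray top corner [360.9 -45.7  26. ]
tray top corner [363.8 115.6  26. ]
blankcu ((510.68096923828125, -310.5196228027344), (142.7450714111328, 57.70033264160156), 10.22956371307373)
```

```bash
python3 -c "
from h import *
print(np.round(arm.get_obs()['q'],1))
for s in (90,-90): go(.6264,.0933,.12,s+.8)
go(.628,-.0267,.12,-89.2)
"
```

```text
[-5.6 19.1 88.4 -0.  72.5 84.3]
shift mm [ 97.1 -85.5  99.2] turn [-2.000e-02  4.000e-02 -9.072e+01] | |d|=163 |w|=91
shift mm [ 97.1 -85.5  99.2] turn [4.000e-02 2.000e-02 8.928e+01] | |d|=163 |w|=89
shift mm [98.6 34.5 99.2] turn [4.000e-02 2.000e-02 8.928e+01] | |d|=144 |w|=89
```

Call:
move_arm(motion=[[10,-8,5,0,0,-8.5],[20,-17,15,0,0,-17],[30,-26,25,0,0,-25.5],[40,-35,40,0,0,-34],[50,-44,50,0,0,-42.5],[60,-53,60,0,0,-51],[70,-62,70,0,0,-59.5],[80,-71,80,0,0,-68],[90,-80,90,0,0,-76.5],[97,-85.5,99,0,0,-85]], hand=0.36)

```text
time: 3.2
ee_pos: [0.627, 0.0927, 0.12]
orientation: [-180.0, 0.0, 85.3]
force: [0.5, -0.6, 0.6]
grip_width: 0.0312
```

```bash
python3 -c "
from h import *
go(.6264,.0933,.048,90.8); print(arm.get_obs()['grip_width'])
c=cam('wrist');np.save('c2.npy',c,allow_pickle=True)
im=snap('wrist','w2.png')
"
```

```text
shift mm [ 0.5 -0.6 72. ] turn [-0.01  0.01 -5.46] | |d|=72 |w|=5
0.031182335777551206
```

View pics/w2.png

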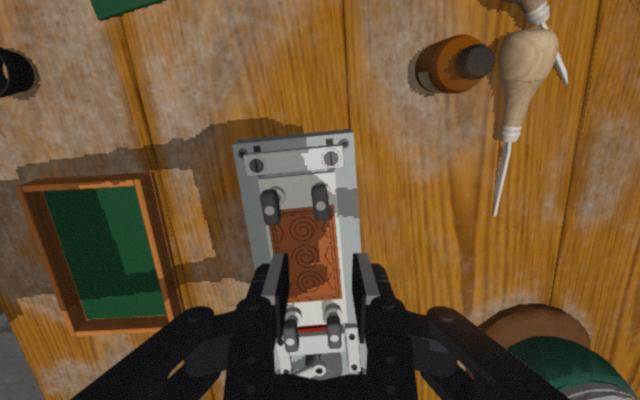

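The fingers straddle pin1's column at about (321,205), with pin2 at (270,207), so I'll descend.

Call:
move_arm(motion=[[0.2,-0.3,5,0,0,-3],[0.5,-0.6,10,0,0,-5.5],[0.5,-0.6,20,0,0,-5.5],[0.5,-0.6,32,0,0,-5.5],[0.5,-0.6,44,0,0,-5.5],[0.5,-0.6,55,0,0,-5.5],[0.5,-0.6,63,0,0,-5.5],[0.5,-0.6,68,0,0,-5.5],[0.5,-0.6,72,0,0,-5.5],[0.5,-0.6,72,0,0,-5.5]])

```text
time: 4.25
ee_pos: [0.6261, 0.0942, 0.0481]
orientation: [-180.0, 0.0, 90.6]
force: [-0.6, 0.2, -0.1]
grip_width: 0.0311
```

Call:
move_arm(motion=[[0,0,0,0,0,0],[0,0,0,0,0,0],[0,0,0,0,0,0],[0,0,0,0,0,0],[0,0,0,0,0,-6],[0,0,0,0,0,-14],[0,0,0,0,0,-22],[0,0,0,0,0,-30],[0,0,0,0,0,-38],[0,0,0,0,0,-46]], hand=0, grip_force=60)

```text
time: 5.25
ee_pos: [0.6263, 0.0941, 0.0486]
orientation: [180.0, 0.0, 136.9]
force: [0.6, -0.0, 1.0]
grip_width: 0.0001
```

```bash
python3 -c "
from h import *
o=arm.get_obs();print(o['ee_pos'],o['orientation'],o['force'],o['ft_torque'],o['grip_width'])
im=snap('wrist','w3.png')
"
```

```text
[0.62628495 0.09413776 0.04861024] [1.79989468e+02 7.58265182e-03 1.36885854e+02] [ 0.63356137 -0.01409328  0.98108474] [-0.00571181  0.00906763 -0.02617431] 8.206406904767901e-05
```

View pics/w3.png

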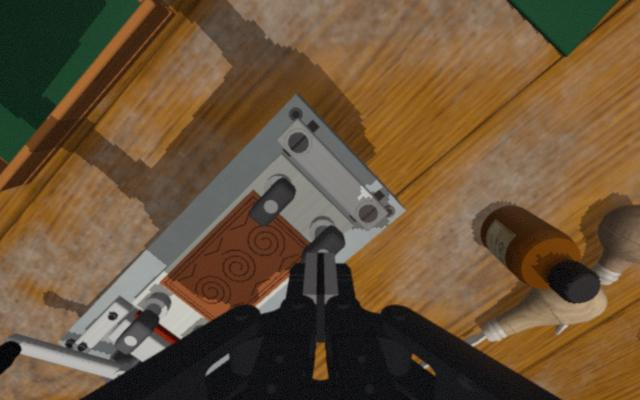

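```bash
python3 -c "
from h import *
c=cam('wrist')
p=pose()[0]
print('TCP px',proj(c,p), proj(c,p+[0,0,.019]),'pin1 exp',proj(c,[.6264,.0933,.0715]),'pin2',proj(c,[.5884,.0927,.0715]))
print(ray(c,325,238,.0715),ray(c,271,208,.0715),-np.array(c['R']).T@np.array(c['t']))
c2=np.load('c2.npy',allow_pickle=True).item()
print(proj(c2,[.6264,.0933,.0715]))
im=cv2.imread('pics/w3.png');cv2.imwrite('pics/w3z.png',cv2.resize(im[170:350,220:440],None,fx=3,fy=3,interpolation=cv2.INTER_CUBIC))
"
```

```text
TCP px (np.float64(322.93988046627493), np.float64(235.8241064696711)) (np.float64(323.2405795531128), np.float64(250.56266692311937)) pin1 exp (np.float64(322.3374449637648), np.float64(255.05703309106573)) pin2 (np.float64(270.6173830392048), np.float64(206.2597785486464))
[0.61999795 0.10105029 0.0715    ] [0.58918807 0.09217638 0.0715    ] [0.56397357 0.14902671 0.22875578]
(np.float64(320.38087749161525), np.float64(205.9214372725553))
```

View pics/w3z.png

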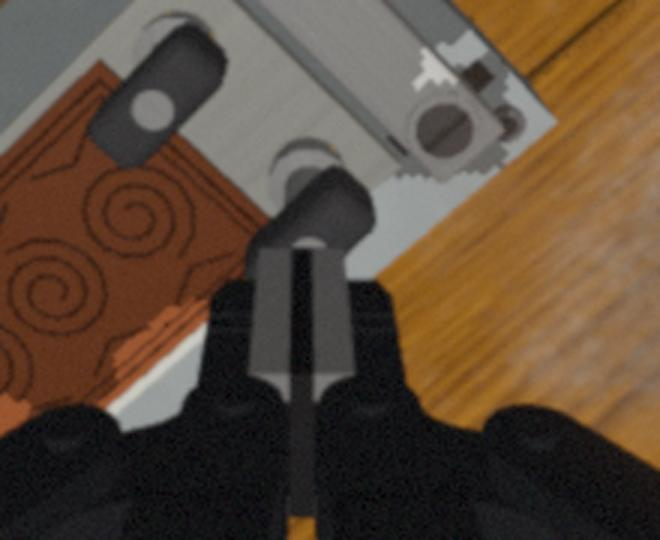

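```bash
python3 -c "
from h import *
im=snap('scene','s2.png')
c=cam('scene');p=pose()[0];u,v=proj(c,p);print(u,v, proj(c,p+[0,0,.025]))
a,b=int(u),int(v)
cv2.imwrite('pics/s2z.png',cv2.resize(im[b-70:b+50,a-80:a+80,::-1],None,fx=5,fy=5,interpolation=cv2.INTER_CUBIC))
"
```

```text
335.9729789855023 164.11475814488236 (np.float64(336.1069465485903), np.float64(156.88790199067364))
```

View pics/s2z.png

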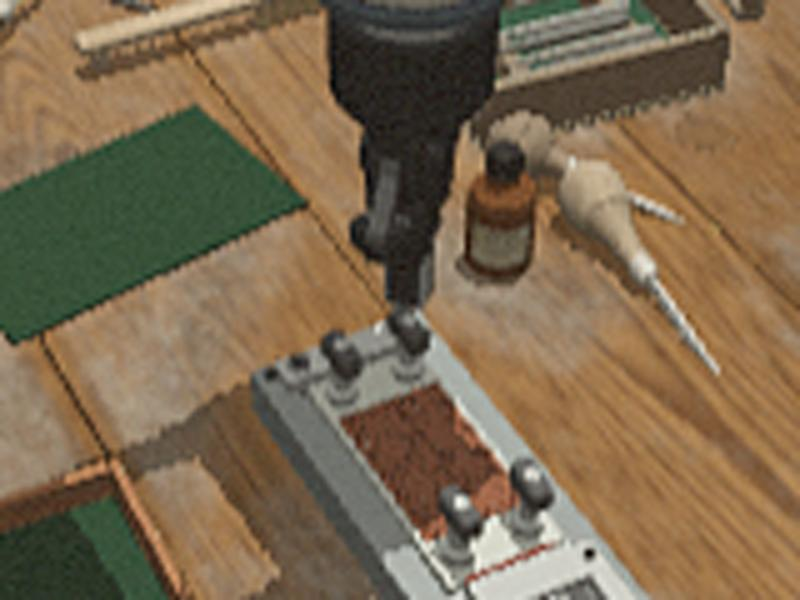

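```bash
python3 -c "
from h import *
c=cam('wrist');p,R=pose()
for a in (0,.011):
  for d in (0,.01,.02,.03,.04,.05): print(a,d,np.round(proj(c,p+R.apply([a,0,-d])),1), np.round(c['fx']*.022/(np.array(c['R'])@(p+R.apply([a,0,-d]))+np.array(c['t']))[2],1))
t=cam('scene')
for d in (0,.01,.02,.03,.04,.05): print(d,np.round(proj(t,p+[0,0,d]),1))
print(335.97-80+np.array([405,430])/5, 164-70+np.array([305,300])/5)
"
```

```text
0 0 [322.9 235.7] 36.9
0 0.01 [323.1 243.1] 38.7
0 0.02 [323.2 251.3] 40.8
0 0.03 [323.4 260.4] 43.1
0 0.04 [323.6 270.6] 45.6
0 0.05 [323.9 282.1] 48.5
0.011 0 [323.  218.6] 37.5
0.011 0.01 [323.1 225.3] 39.5
0.011 0.02 [323.3 232.6] 41.6
0.011 0.03 [323.5 240.9] 44.0
0.011 0.04 [323.7 250.1] 46.7
0.011 0.05 [323.9 260.5] 49.7
0 [336.  164.1]
0.01 [336.  161.3]
0.02 [336.1 158.4]
0.03 [336.1 155.4]
0.04 [336.2 152.4]
0.05 [336.2 149.4]
[336.97 341.97] [155. 154.]
```

Call:
move_arm(motion=[[0,0,0,0,0,8],[0,0,0,0,0,16],[0,0,0,0,0,24],[0,0,0,0,0,32],[0,0,0,0,0,40],[0,0.5,3,0,0,46],[0,0.5,10,0,0,46],[0,0.5,18,0,0,46],[0,0.5,24,0,0,46],[0,0.5,26,0,0,46]], hand=0.36)

```text
time: 6.35
ee_pos: [0.626, 0.0944, 0.0214]
orientation: [-179.9, 0.0, 90.6]
force: [0.6, -0.6, -0.6]
grip_width: 0.0306
```

```bash
python3 -c "
from h import *
o=arm.get_obs();print(o['ee_pos'],o['orientation'],o['force'],o['grip_width'])
im=snap('scene','s3.png')
c=cam('scene');p=pose()[0];u,v=proj(c,p);print(u,v)
a,b=336,164
cv2.imwrite('pics/s3z.png',cv2.resize(im[b-50:b+50,a-60:a+60,::-1],None,fx=6,fy=6,interpolation=cv2.INTER_CUBIC))
im=snap('wrist','w4.png')
cv2.imwrite('pics/w4z.png',cv2.resize(im[150:350,220:440,::-1],None,fx=3,fy=3,interpolation=cv2.INTER_CUBIC))
"
```

```text
[0.62595982 0.09443481 0.0213813 ] [-1.79917497e+02  1.99570421e-03  9.06013195e+01] [ 0.61608158 -0.56712942 -0.62853418] 0.030604506778842973
335.71865976867423 171.59899328076517
```

View pics/s3z.png

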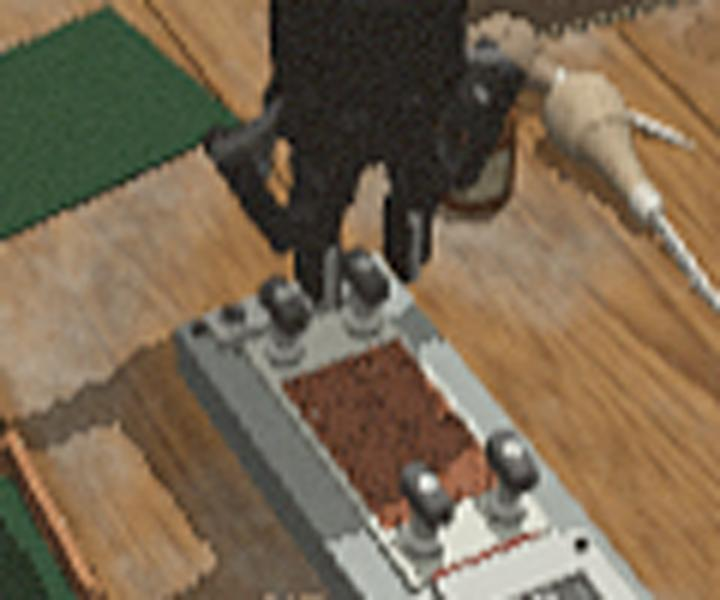

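View pics/w4z.png

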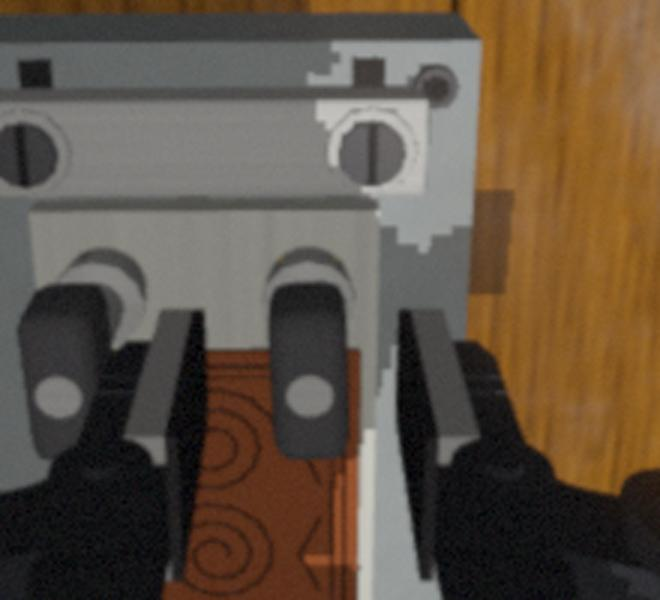

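```bash
python3 -c "
from h import *
t=cam('scene');w=cam('wrist');p=pose()[0]
for z in (.03,.04,.05,.06,.07): print(z,np.round([*proj(t,[.646,.094,z]),*proj(t,[.606,.094,z])],1),'wrist inner front', np.round([*proj(w,[.626-.0153,.105,z]),*proj(w,[.626+.0153,.105,z])],1))
print('seen scene',(344.7,160.7),(330.2,164.5),'wrist',220+200/3,150+310/3,220+400/3)
"
```

```text
0.03 [342.6 166.9 328.9 171.9] wrist inner front [294.3 222.7 348.7 223.2]
0.04 [342.7 164.1 328.9 169.1] wrist inner front [292.9 229.9 350.3 230.4]
0.05 [342.8 161.3 328.9 166.3] wrist inner front [291.4 237.8 352.  238.4]
0.06 [342.9 158.4 328.9 163.4] wrist inner front [289.7 246.8 353.9 247.3]
0.07 [343.  155.5 328.9 160.5] wrist inner front [287.7 256.9 356.1 257.5]
seen scene (344.7, 160.7) (330.2, 164.5) wrist 286.6666666666667 253.33333333333331 353.33333333333337
```

Call:
move_arm(motion=[[0,0,2,0,0,0],[0,0,4,0,0,0],[0,0,6,0,0,0],[0,0,8,0,0,0],[0,0,9,0,0,0],[0,0,10,0,0,0],[0,0,10,0,0,0],[0,0,10,0,0,0],[0,0,10,0,0,0],[0,0,10,0,0,0]])

```text
time: 7.45
ee_pos: [0.6266, 0.0945, 0.0126]
orientation: [180.0, -0.0, 90.6]
force: [0.1, -0.5, -0.2]
grip_width: 0.0308
```

Call:
move_arm(motion=[[0,0,0,0,0,0],[0,0,0,0,0,0],[0,0,0,0,0,0],[0,0,0,0,0,0],[0,0,0,0,0,0],[0,0,0,0,0,0],[0,0,0,0,0,0],[0,0,0,0,0,0],[0,0,0,0,0,0],[0,0,0,0,0,0]], hand=0, grip_force=60)

```text
time: 8.45
ee_pos: [0.6267, 0.0945, 0.0126]
orientation: [180.0, -0.0, 90.6]
force: [-0.3, -1.2, 5.5]
grip_width: 0.0108
```

```bash
python3 -c "
from h import *
o=arm.get_obs();print(o['ee_pos'],o['orientation'],o['force'],o['ft_torque'],o['grip_width'])
im=snap('wrist','w5.png')
cv2.imwrite('pics/w5z.png',cv2.resize(im[150:350,220:440,::-1],None,fx=3,fy=3,interpolation=cv2.INTER_CUBIC))
"
```

```text
[0.62665799 0.09448319 0.01261481] [ 1.79987278e+02 -1.07201169e-03  9.05591391e+01] [-0.312566   -1.18837557  5.52231215] [-0.048212    0.18163874 -0.04474898] 0.010770196331170264
```

View pics/w5z.png

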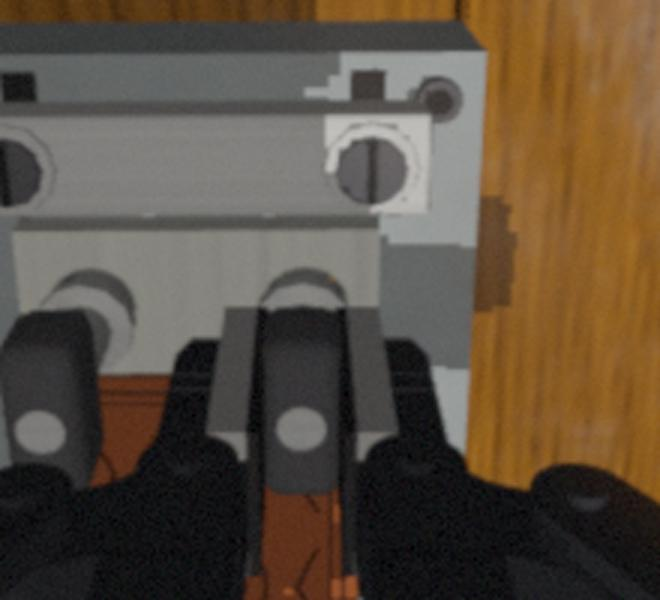

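Call:
move_arm(motion=[[0,0,0,0,0,-6],[0,0,0,0,0,-13],[0,0,0,0,0,-20],[0,0,0,0,0,-27],[0,0,0,0,0,-34],[0,0,0,0,0,-41],[0,0,0,0,0,-48],[0,0,0,0,0,-55],[0,0,0,0,0,-62],[0,0,0,0,0,-62]])

```text
time: 9.5
ee_pos: [0.6273, 0.0946, 0.0127]
orientation: [180.0, 0.1, 152.7]
force: [2.8, 1.8, 3.0]
grip_width: 0.0108
```

```bash
python3 -c "
from h import *
o=arm.get_obs();print(o['ee_pos'],o['orientation'],o['force'],o['ft_torque'],o['grip_width'])
im=snap('wrist','w6.png')
cv2.imwrite('pics/w6z.png',cv2.resize(im[150:350,220:440,::-1],None,fx=3,fy=3,interpolation=cv2.INTER_CUBIC))
"
```

```text
[0.6272515  0.09459832 0.01267796] [1.79953184e+02 6.19131320e-02 1.52687242e+02] [2.75256442 1.84135561 3.0286978 ] [ 0.29234491 -0.5913708   0.06830864] 0.010801354206867793
```

View pics/w6z.png

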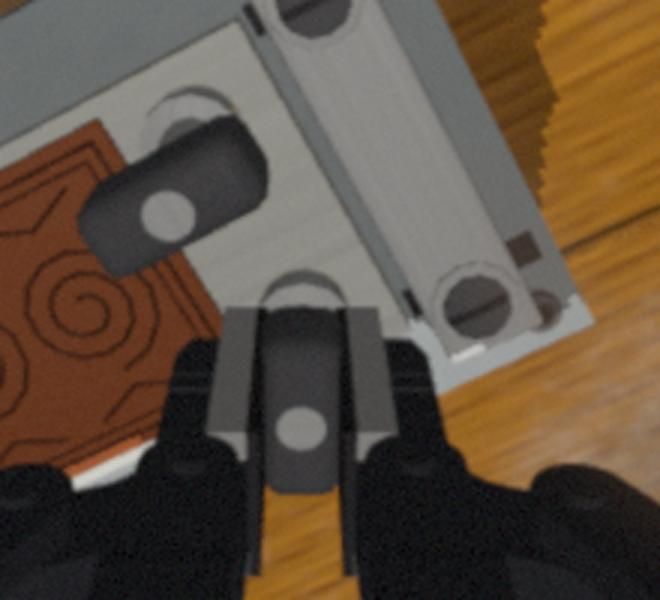

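Pin1 has turned with the fingers by 62° and is held at (300,430) in the zoom. I'll lift it.

Call:
move_arm(motion=[[0,0,-2,0,0,0],[0,0,-6,0,0,0],[0,0,-12,0,0,0],[0,0,-20,0,0,0],[0,0,-30,0,0,0],[0,0,-42,0,0,0],[0,0,-56,0,0,0],[0,0,-70,0,0,0],[0,0,-80,0,0,0],[0,0,-85,0,0,0]])

```text
time: 10.55
ee_pos: [0.6271, 0.0945, 0.099]
orientation: [180.0, 0.1, 152.6]
force: [-0.1, -0.6, -1.0]
grip_width: 0.0108
```

```bash
python3 -c "
from h import *
o=arm.get_obs();print(o['ee_pos'],o['orientation'],o['force'],o['ft_torque'],o['grip_width'],np.round(o['q']))
c=cam('wrist');np.save('c7.npy',c,allow_pickle=True)
im=snap('wrist','w7.png')
# tray target: tip at (x,y,.006+); lean: body leans to +y by tilt
"
```

```text
[0.62710071 0.09452074 0.09900399] [1.79951825e+02 7.99681608e-02 1.52554375e+02] [-0.09359654 -0.63453811 -1.01140413] [-0.04000457  0.06263769  0.07482579] 0.010763103888794815 [  3.  35.  82.   0.  64. -59.]
```

View pics/w7.png

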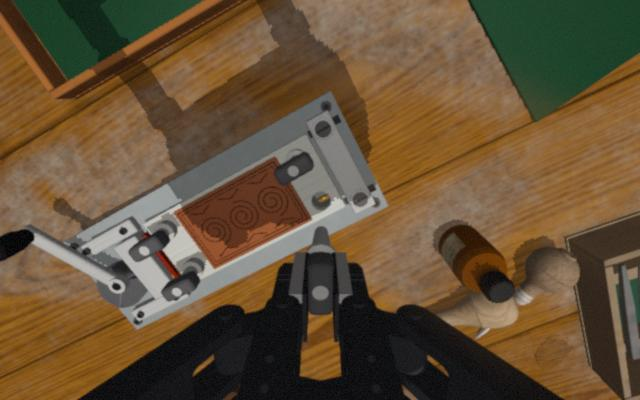

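```bash
cat >> h.py <<'E'
def lean(deg,yaw=90): # body leans to -y
    return Ro.from_euler('x',deg,degrees=True)*Ro.from_euler('xyz',[180,0,yaw],degrees=True)
def tray(x,tipy,z=.016,deg=35):
    R=lean(deg); zt=R.apply([0,0,1]); p=np.array([x,tipy,z])-zt*.0066*np.array([1,1,0]); goR(p,R); return zt
E
python3 -c "
from h import *
print(tray(.439,.04)); go(.439,.04,.1,90)
"
```

```text
shift mm [ 140.3 -138.5   82.8] turn [-18.99  31.46  60.55] | |d|=214 |w|=71
[ 5.55111512e-17  5.73576436e-01 -8.19152044e-01]
shift mm [ 141.9 -135.1   -1.2] turn [1.000e-01 5.000e-02 6.255e+01] | |d|=196 |w|=63
```

Call:
move_arm(motion=[[10,-10,-2,0,0,7],[26,-25,-2,0,0,14],[43,-41,-2,0,0,21],[60,-57,-2,0,0,28],[77,-73,-2,0,0,35],[94,-90,-2,0,0,42],[110,-105,-2,0,0,49],[125,-119,-2,0,0,56],[136,-130,-2,0,0,62.5],[142,-135,-2,0,0,62.5]])

```text
time: 11.6
ee_pos: [0.4368, 0.0399, 0.0993]
orientation: [-179.9, -0.0, 89.9]
force: [0.7, -0.5, -1.8]
grip_width: 0.0105
```

```bash
python3 -c "
from h import *
print(pose()[0],arm.get_obs()['orientation'],arm.get_obs()['grip_width']);tray(.439,.04)
"
```

```text
[0.4368036  0.03985486 0.09930475] [-1.79929157e+02 -4.10959355e-04  8.99153584e+01] 0.010463037088761755
shift mm [-3.6  2.3 83.3] turn [-0.04 35.   -0.1 ] | |d|=83 |w|=35
```

Call:
move_arm(motion=[[-1,1,8,0,6,0],[-1,2,20,0,13,0],[-2,2,32,0,20,0],[-3,2,44,0,27,0],[-3,2,56,0,32,0],[-3,2,66,0,35,0],[-3,2,74,0,35,0],[-3,2,80,0,35,0],[-3,2,83,0,35,0],[-3,2,83,0,35,0]])

```text
time: 12.6
ee_pos: [0.4402, 0.0377, 0.0166]
orientation: [180.0, -34.9, 90.2]
force: [-1.6, 0.3, -0.3]
grip_width: 0.0108
```

Call:
move_arm(motion=[[0,0,0,0,0,0],[0,0,0,0,0,0],[0,0,0,0,0,0],[0,0,0,0,0,0],[0,0,0,0,0,0],[0,0,0,0,0,0],[0,0,-10,0,0,0],[0,0,-25,0,0,0],[0,0,-45,0,0,0],[0,0,-65,0,0,0]], hand=0.36)

```text
time: 13.6
ee_pos: [0.4401, -0.0009, 0.0707]
orientation: [-180.0, -35.0, 90.0]
force: [0.3, -0.6, -0.3]
grip_width: 0.0304
```

```bash
python3 -c "
from h import *
print(pose()[0],arm.get_obs()['orientation'],arm.get_obs()['grip_width']);
im=snap('scene','s4.png'); cv2.imwrite('pics/s4z.png',cv2.resize(im[120:270,200:400,::-1],None,fx=4,fy=4,interpolation=cv2.INTER_CUBIC))
go(.5884,.0927,.09,90.8)
"
```

```text
[ 0.44011495 -0.00092904  0.07072258] [-179.96527849  -34.98883097   90.03566854] 0.030395701839326928
shift mm [ 88.2 147.1  40.5] turn [  0.37 -34.88  -0.72] | |d|=176 |w|=35
```

View pics/s4z.png

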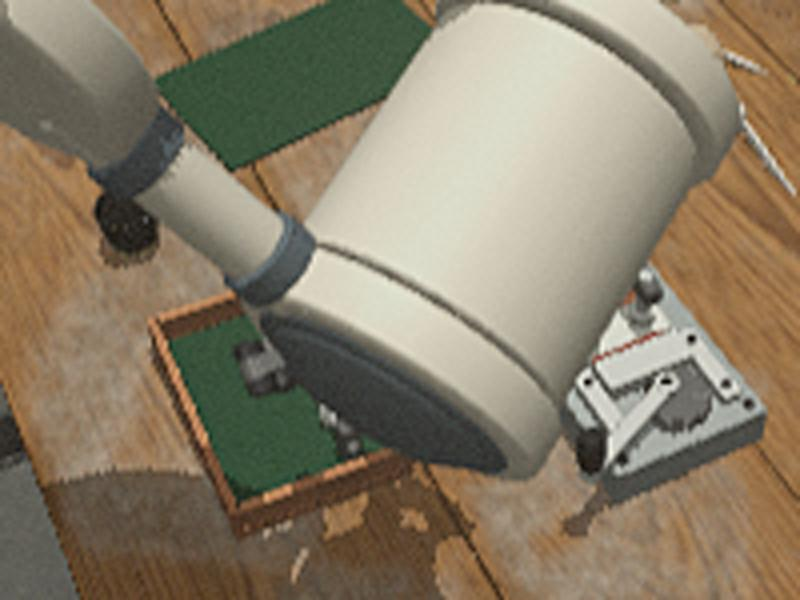

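Call:
move_arm(motion=[[0,8,-4,0,-3,0],[5,22,-6,0,-7,0],[14,40,-4,0,-11,0],[25,58,2,0,-15,0],[36,76,8,0,-19,0],[48,94,15,0,-23,0],[60,112,22,0,-27,-0.2],[72,126,29,0,-31,-0.5],[82,139,36,0.2,-34,-0.7],[88,147,40.5,0.4,-35,-0.7]])

```text
time: 14.65
ee_pos: [0.588, 0.0969, 0.0875]
orientation: [-179.9, 0.1, 90.9]
force: [-0.2, -1.0, -0.0]
grip_width: 0.0308
```

```bash
python3 -c "
from h import *
go(.5884,.0932,.0126,90.8)
c=cam('wrist');im=snap('wrist','w8.png');print(proj(c,[.5884,.0927,.0715]))
"
```

```text
shift mm [-3.6  0.5 74.9] turn [-0.11  0.13  0.13] | |d|=75 |w|=0
(np.float64(322.16305097146767), np.float64(229.78321516055163))
```

View pics/w8.png

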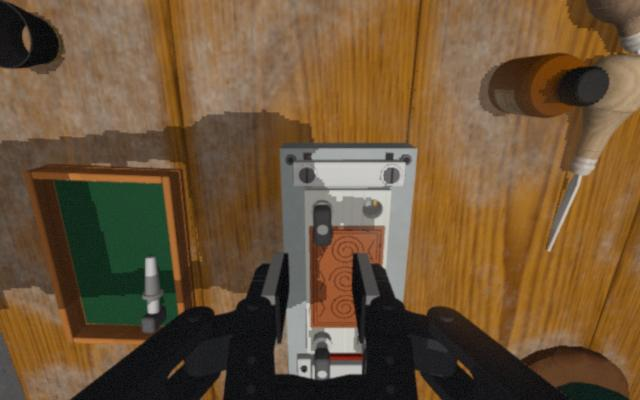

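Pin1 lies in the tray at about (152,295), and pin2 at (322,222) is between the fingers' columns.

Call:
move_arm(motion=[[-3,0.5,6,0,0,0],[-3.6,0.5,16,0,0,0],[-3.6,0.5,28,0,0,0],[-3.6,0.5,40,0,0,0],[-3.6,0.5,52,0,0,0],[-3.6,0.5,62,0,0,0],[-3.6,0.5,69,0,0,0],[-3.6,0.5,73,0,0,0],[-3.6,0.5,75,0,0,0],[-3.6,0.5,75,0,0,0]])

```text
time: 15.7
ee_pos: [0.5877, 0.0918, 0.012]
orientation: [-179.8, -0.0, 90.8]
force: [-0.5, 0.1, -0.6]
grip_width: 0.0306
```

Call:
move_arm(motion=[[0,0,0,0,0,0],[0,0,0,0,0,0],[0,0,0,0,0,0],[0,0,0,0,0,0],[0,0,0,0,0,0],[0,0,0,0,0,-6],[0,0,0,0,0,-14],[0,0,0,0,0,-22],[0,0,0,0,0,-30],[0,0,0,0,0,-38]], hand=0, grip_force=60)

```text
time: 16.7
ee_pos: [0.5895, 0.0922, 0.0126]
orientation: [179.9, -0.0, 129.1]
force: [7.9, 4.7, 1.2]
grip_width: 0.0106
```

```bash
python3 -c "
from h import *
im=snap('wrist','w9.png');cv2.imwrite('pics/w9z.png',im[150:350,220:440,::-1])
print(arm.get_obs()['force'],arm.get_obs()['ft_torque'])
"
```

```text
[7.45993003 4.04802393 0.89772589] [ 0.81657529 -1.47274772 -0.05612639]
```

View pics/w9z.png

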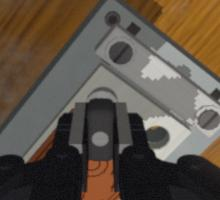

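Call:
move_arm(motion=[[0,0,0,0,0,-8],[0,0,0,0,0,-16],[0,0,0,0,0,-24],[0,0,-3,0,0,-24],[0,0,-10,0,0,-24],[0,0,-20,0,0,-24],[0,0,-33,0,0,-24],[0,0,-50,0,0,-24],[0,0,-70,0,0,-24],[0,0,-85,0,0,-24]])

```text
time: 17.75
ee_pos: [0.5876, 0.0917, 0.0988]
orientation: [-179.9, -0.1, 152.8]
force: [0.3, -0.7, -1.1]
grip_width: 0.0108
```

```bash
python3 -c "
from h import *
im=snap('wrist','w10.png')
go(.395,.04,.1,90)
"
```

```text
shift mm [ 148.7 -134.5    0.8] turn [ 1.000e-02 -0.000e+00  6.284e+01] | |d|=201 |w|=63
```

View pics/w10.png

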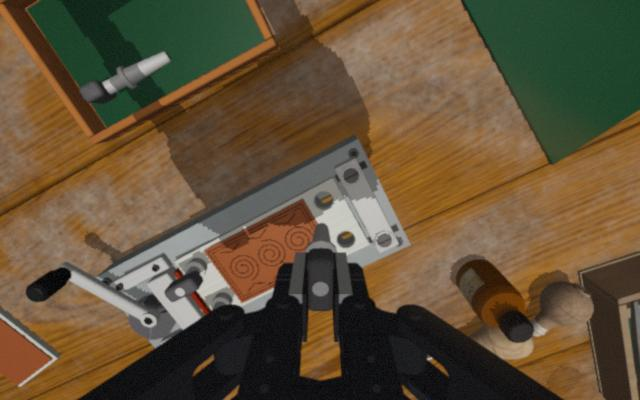

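Pin2 is drawn and held at (320,290). Pin1 is in the tray at (125,75). Next I take pin2 to the tray.

Call:
move_arm(motion=[[10,-10,-2,0,0,7],[26,-25,-2,0,0,14],[45,-41,-2,0,0,21],[62,-57,-2,0,0,28],[80,-73,-2,0,0,35],[98,-90,-2,0,0,42],[115,-105,-2,0,0,49],[131,-119,-2,0,0,56],[143,-130,-2,0,0,63],[149,-134,-2,0,0,63]])

```text
time: 18.8
ee_pos: [0.3923, 0.0403, 0.0998]
orientation: [-179.8, 0.0, 89.7]
force: [0.2, 0.4, -0.3]
grip_width: 0.0105
```

```bash
python3 -c "
from h import *
print(arm.get_obs()['grip_width']);tray(.395,.04)
"
```

```text
0.010483304374688565
shift mm [-4.1  3.1 83.7] turn [-0.13 35.   -0.38] | |d|=84 |w|=35
```

Call:
move_arm(motion=[[-1,1,8,0,6,0],[-1,2,20,0,13,0],[-2,3,32,0,20,0],[-3,3,44,0,27,0],[-4,3,56,0,32,0],[-4,3,66,0,35,0],[-4,3,74,0,35,0],[-4,3,80,0,35,0],[-4,3,83,0,35,0],[-4,3,83,0,35,0]])

```text
time: 19.8
ee_pos: [0.3968, 0.0371, 0.0168]
orientation: [-179.8, -34.9, 89.9]
force: [-0.1, -0.4, 0.0]
grip_width: 0.0108
```

Call:
move_arm(motion=[[0,0,0,0,0,0],[0,0,0,0,0,0],[0,0,0,0,0,0],[0,0,0,0,0,0],[0,0,0,0,0,0],[0,0,0,0,0,0],[0,0,-10,0,0,0],[0,0,-25,0,0,0],[0,0,-45,0,0,0],[0,0,-65,0,0,0]], hand=0.36)

```text
time: 20.8
ee_pos: [0.3966, -0.0015, 0.0708]
orientation: [-179.7, -35.0, 89.7]
force: [-0.1, 0.7, -0.8]
grip_width: 0.0307
```

```bash
python3 -c "
from h import *
go(.628,-.0265,.095,90.8)
"
```

```text
shift mm [ -5.6 231.4 -34.4] turn [  0.1  -34.99  -1.  ] | |d|=234 |w|=35
```

Call:
move_arm(motion=[[0,10,-8,0,-3,0],[-1,30,-14,0,-7,0],[-1,55,-18,0,-11,0],[-2,80,-22,0,-15,0],[-3,107,-25,0,-19,0],[-4,135,-28,0,-23,0],[-4,163,-30,0,-27,-0.3],[-5,190,-32,0,-31,-0.6],[-5.6,215,-34,0,-35,-1],[-5.6,231,-34.4,0,-35,-1]])

```text
time: 21.8
ee_pos: [0.6295, -0.025, 0.0952]
orientation: [179.8, 0.2, 90.9]
force: [0.4, -0.3, -0.1]
grip_width: 0.0308
```

```bash
python3 -c "
from h import *
go(.628,-.0265,.0126,90.8)
c=cam('wrist');im=snap('wrist','w11.png');print(proj(c,[.628,-.0267,.0715]))
"
```

```text
shift mm [-1.2 -1.8 82.6] turn [0.2  0.21 0.05] | |d|=83 |w|=0
(np.float64(319.20610516239793), np.float64(221.59178110469168))
```

View pics/w11.png

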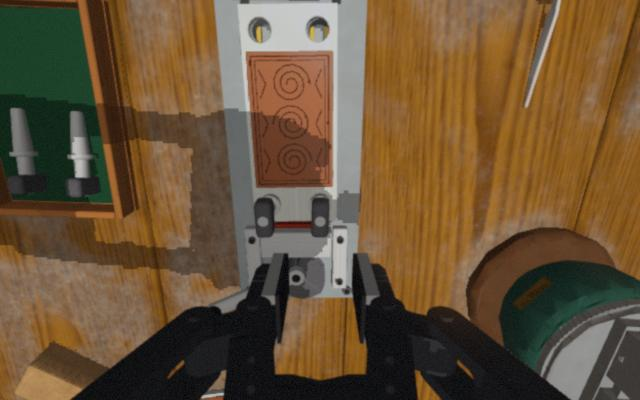

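Pin1 and pin2 lie side by side in the tray at (20,150) and (80,150). Pin3 at (320,217) is aligned, so I'll descend.

Call:
move_arm(motion=[[-1.2,-1.8,6,0,0,0],[-1.2,-1.8,16,0,0,0],[-1.2,-1.8,28,0,0,0],[-1.2,-1.8,42,0,0,0],[-1.2,-1.8,56,0,0,0],[-1.2,-1.8,68,0,0,0],[-1.2,-1.8,76,0,0,0],[-1.2,-1.8,80,0,0,0],[-1.2,-1.8,82.5,0,0,0],[-1.2,-1.8,82.5,0,0,0]])

```text
time: 22.85
ee_pos: [0.6264, -0.027, 0.0116]
orientation: [179.9, 0.0, 90.8]
force: [-0.0, 0.6, 0.4]
grip_width: 0.0307
```

Call:
move_arm(motion=[[0,0,0,0,0,0],[0,0,0,0,0,0],[0,0,0,0,0,0],[0,0,0,0,0,0],[0,0,0,0,0,0],[0,0,0,0,0,-6],[0,0,0,0,0,-14],[0,0,0,0,0,-22],[0,0,0,0,0,-30],[0,0,0,0,0,-38]], hand=0, grip_force=60)

```text
time: 23.85
ee_pos: [0.6281, -0.0267, 0.0122]
orientation: [179.7, 0.2, 129.1]
force: [10.7, 3.8, 1.2]
grip_width: 0.0107
```

```bash
python3 -c "
from h import *
im=snap('wrist','w12.png');cv2.imwrite('pics/w12z.png',im[150:350,220:440,::-1])
"
```

```text
(no output)
```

View pics/w12z.png

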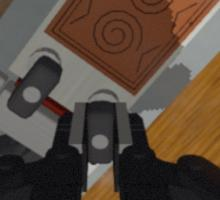

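Pin3's bar stays aligned with the fingers as they turn. I'll finish the twist and lift.

Call:
move_arm(motion=[[0,0,0,0,0,-8],[0,0,0,0,0,-16],[0,0,0,0,0,-24],[0,0,-3,0,0,-24],[0,0,-10,0,0,-24],[0,0,-20,0,0,-24],[0,0,-33,0,0,-24],[0,0,-50,0,0,-24],[0,0,-70,0,0,-24],[0,0,-85,0,0,-24]])

```text
time: 24.9
ee_pos: [0.6257, -0.027, 0.0983]
orientation: [179.9, 0.1, 152.8]
force: [0.1, -0.8, -0.0]
grip_width: 0.0107
```

```bash
python3 -c "
from h import *
im=snap('wrist','w13.png')
go(.439,.097,.1,90)
"
```

```text
shift mm [223.8  24.5  -0.6] turn [ 0.24  0.18 62.77] | |d|=225 |w|=63
```

View pics/w13.png

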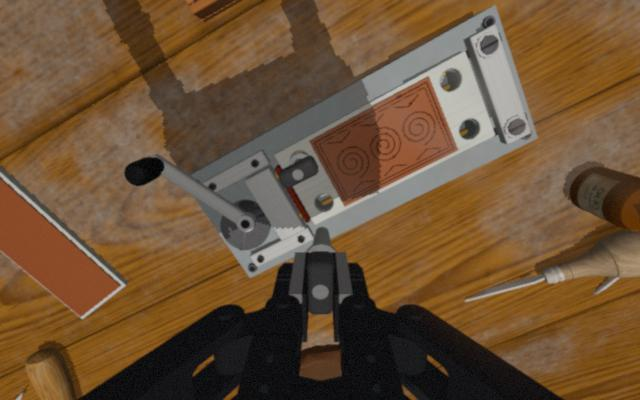

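Pin3 is out and held at (320,290).

Call:
move_arm(motion=[[12,2,-3,0,0,7],[36,4,-3,0,0,14],[62,7,-3,0,0,21],[90,10,-3,0,0,28],[118,13,-3,0,0,35],[146,16,-3,0,0,42],[172,19,-3,0,0,49],[196,21,-3,0,0,56],[215,23,-3,0,0,63],[224,24,-3,0,0,63]])

```text
time: 25.95
ee_pos: [0.4359, 0.0974, 0.0993]
orientation: [180.0, 0.0, 89.7]
force: [-0.3, 0.1, -0.8]
grip_width: 0.0105
```

```bash
python3 -c "
from h import *
print(arm.get_obs()['grip_width']);tray(.439,.095)
"
```

```text
0.010514840148529603
shift mm [-6.1  3.1 83.3] turn [ 0.14 35.01 -0.3 ] | |d|=84 |w|=35
```

Call:
move_arm(motion=[[-1,1,8,0,6,0],[-2,2,20,0,13,0],[-4,3,32,0,20,0],[-5,3,44,0,27,0],[-6,3,56,0,32,0],[-6,3,66,0,35,0],[-6,3,74,0,35,0],[-6,3,80,0,35,0],[-6,3,83,0,35,0],[-6,3,83,0,35,0]])

```text
time: 26.95
ee_pos: [0.441, 0.0915, 0.0164]
orientation: [179.8, -34.9, 90.0]
force: [0.4, -0.5, -0.5]
grip_width: 0.0108
```

Call:
move_arm(motion=[[0,0,0,0,0,0],[0,0,0,0,0,0],[0,0,0,0,0,0],[0,0,0,0,0,0],[0,0,0,0,0,0],[0,0,0,0,0,0],[0,0,-10,0,0,0],[0,0,-25,0,0,0],[0,0,-45,0,0,0],[0,0,-65,0,0,0]], hand=0.36)

```text
time: 27.95
ee_pos: [0.4405, 0.0528, 0.0704]
orientation: [179.9, -35.0, 89.8]
force: [0.3, 0.2, -0.3]
grip_width: 0.031
```

```bash
python3 -c "
from h import *
go(.59,-.027,.095,90.8)
"
```

```text
shift mm [-50.9 149.9 -65.3] turn [  0.41 -34.98  -0.97] | |d|=171 |w|=35
```

Call:
move_arm(motion=[[-3,10,-10,0,-3,0],[-8,25,-20,0,-8,0],[-15,45,-30,0,-13,0],[-22,65,-40,0,-18,0],[-30,88,-48,0,-23,0],[-38,110,-55,0,-28,0],[-45,132,-60,0,-33,-0.5],[-50,147,-64,0,-35,-1],[-51,150,-65,0,-35,-1],[-51,150,-65,0,-35,-1]])

```text
time: 28.95
ee_pos: [0.5901, -0.0264, 0.0939]
orientation: [179.6, -0.0, 90.7]
force: [-0.6, 0.5, -0.0]
grip_width: 0.0308
```

```bash
python3 -c "
from h import *
go(.59,-.0265,.0126,90.8)
c=cam('wrist');im=snap('wrist','w14.png');print(proj(c,[.590,-.0271,.0715]))
"
```

```text
shift mm [-0.2 -0.6 81.3] turn [ 0.4  -0.04 -0.12] | |d|=81 |w|=0
(np.float64(321.2269695094244), np.float64(221.08296454962766))
```

View pics/w14.png

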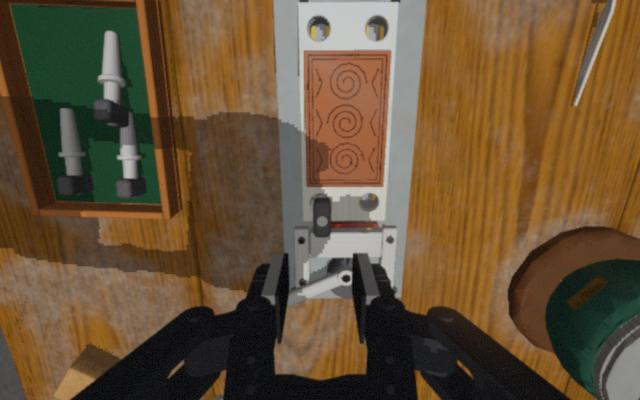

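Three pins are in the tray, and pin4 at (322,217) is aligned.

Call:
move_arm(motion=[[0,-0.5,6,0,0,0],[0,-0.5,16,0,0,0],[0,-0.5,28,0,0,0],[0,-0.5,42,0,0,0],[0,-0.5,56,0,0,0],[0,-0.5,68,0,0,0],[0,-0.5,76,0,0,0],[0,-0.5,80,0,0,0],[0,-0.5,81.5,0,0,0],[0,-0.5,81.5,0,0,0]])

```text
time: 30.0
ee_pos: [0.5907, -0.0261, 0.0124]
orientation: [179.6, 0.0, 90.7]
force: [0.0, -0.2, 0.3]
grip_width: 0.0307
```

Call:
move_arm(motion=[[0,0,0,0,0,0],[0,0,0,0,0,0],[0,0,0,0,0,0],[0,0,0,0,0,0],[0,0,0,0,0,0],[0,0,0,0,0,-6],[0,0,0,0,0,-14],[0,0,0,0,0,-22],[0,0,0,0,0,-30],[0,0,0,0,0,-38]], hand=0, grip_force=60)

```text
time: 31.0
ee_pos: [0.5913, -0.0262, 0.0128]
orientation: [179.6, 0.3, 129.0]
force: [2.2, 0.8, 5.3]
grip_width: 0.0106
```

```bash
python3 -c "
from h import *
im=snap('wrist','w15.png');cv2.imwrite('pics/w15z.png',im[150:350,220:440,::-1])
"
```

```text
(no output)
```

View pics/w15z.png

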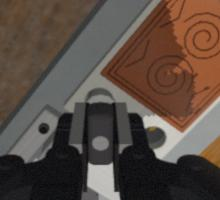

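Call:
move_arm(motion=[[0,0,0,0,0,-8],[0,0,0,0,0,-16],[0,0,0,0,0,-24],[0,0,-3,0,0,-24],[0,0,-10,0,0,-24],[0,0,-20,0,0,-24],[0,0,-33,0,0,-24],[0,0,-50,0,0,-24],[0,0,-70,0,0,-24],[0,0,-85,0,0,-24]])

```text
time: 32.05
ee_pos: [0.59, -0.0262, 0.0994]
orientation: [179.8, 0.4, 152.6]
force: [-0.6, 0.3, -1.5]
grip_width: 0.0107
```

```bash
python3 -c "
from h import *
im=snap('wrist','w16.png')
go(.395,.095,.1,90)
"
```

```text
shift mm [230.   17.4  -0.8] turn [ 0.56  0.38 62.6 ] | |d|=231 |w|=63
```

View pics/w16.png

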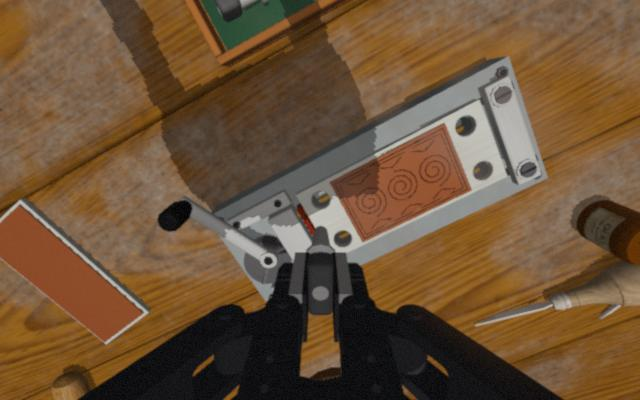

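Pin4 is out and held at (320,290).

Call:
move_arm(motion=[[12,1,-2,0,0,7],[38,3,-2,0,0,14],[66,5,-2,0,0,21],[96,7,-2,0,0,28],[126,9,-2,0,0,35],[154,11,-2,0,0,42],[182,13,-2,0,0,49],[206,15,-2,0,0,56],[224,17,-2,0,0,62.5],[230,17,-2,0,0,62.5]])

```text
time: 33.1
ee_pos: [0.3916, 0.095, 0.0982]
orientation: [179.6, 0.0, 90.1]
force: [0.0, 0.2, -0.6]
grip_width: 0.0109
```

```bash
python3 -c "
from h import *
print(arm.get_obs()['grip_width']);tray(.395,.095)
"
```

```text
0.010866404332496209
shift mm [-3.8  2.8 82.2] turn [ 0.36 35.    0.18] | |d|=82 |w|=35
```

Call:
move_arm(motion=[[-1,1,8,0,6,0],[-2,2,20,0,13,0],[-3,3,32,0,20,0],[-4,3,44,0,27,0],[-4,3,56,0,32,0],[-4,3,66,0,35,0],[-4,3,74,0,35,0],[-4,3,80,0,35,0],[-4,3,82,0,35,0],[-4,3,82,0,35,0]])

```text
time: 34.1
ee_pos: [0.3968, 0.091, 0.0162]
orientation: [179.4, -34.9, 90.7]
force: [-0.2, 0.7, -0.3]
grip_width: 0.0106
```

Call:
move_arm(motion=[[0,0,0,0,0,0],[0,0,0,0,0,0],[0,0,0,0,0,0],[0,0,0,0,0,0],[0,0,0,0,0,0],[0,0,0,0,0,0],[0,0,-10,0,0,0],[0,0,-25,0,0,0],[0,0,-45,0,0,0],[0,0,-65,0,0,0]], hand=0.36)

```text
time: 35.1
ee_pos: [0.3963, 0.0524, 0.0701]
orientation: [179.5, -35.0, 90.5]
force: [0.9, 0.2, 0.5]
grip_width: 0.0308
```

```bash
python3 -c "
from h import *
o=arm.get_obs();print(o['q'])
go(.53,-.07,.12,90.8);go(.53,-.07,.12,26)
im=snap('top','t2.png')
cv2.imwrite('pics/t2z.png',cv2.resize(im[145:305,150:385,::-1],None,fx=3.4,fy=3.4,interpolation=cv2.INTER_CUBIC))
"
```

```text
[-30.2670092   31.90014858 115.58117674  36.08609867  57.51203969
 -57.13949507]
shift mm [ -72.5  133.6 -110.6] turn [  0.55 -34.98  -0.46] | |d|=188 |w|=35
shift mm [ -72.5  133.6 -110.6] turn [-19.25 -31.41  62.23] | |d|=188 |w|=72
```

View pics/t2z.png

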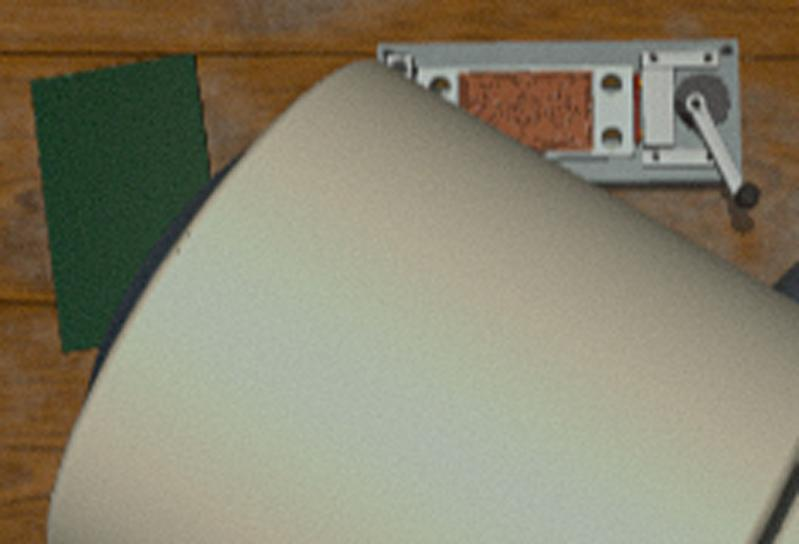

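```bash
python3 -c "
from h import *
c=cam('top')
for u,v,z in [(354.1,175,.055),(369.4,202.4,.075),(369.4,202.4,.065)]: print(ray(c,u,v,z))
go(.46,-.08,.12,40)
"
```

```text
[ 0.60908011 -0.0829982   0.055     ]
[ 0.54152068 -0.11590818  0.075     ]
[ 0.54310124 -0.1168692   0.065     ]
shift mm [ -80.    62.7 -114.1] turn [-14.8  -32.83  48.73] | |d|=153 |w|=61
```

Call:
move_arm(motion=[[-4,3,-12,-1.2,-2.7,4],[-10,8,-24,-3,-6,9],[-18,14,-36,-4.5,-9.5,14],[-27,21,-48,-6,-13,19.5],[-36,28,-60,-7.5,-16.5,24.5],[-46,36,-72,-9,-20,29.5],[-56,44,-84,-10.5,-23.5,34.5],[-66,52,-96,-12,-27,40],[-75,59,-108,-13.5,-30,44.5],[-80,63,-114,-14.8,-32.8,48.7]])

```text
time: 36.15
ee_pos: [0.4604, -0.0787, 0.1179]
orientation: [180.0, 0.1, 39.8]
force: [0.0, 0.2, -0.3]
grip_width: 0.0307
```

```bash
python3 -c "
from h import *
o=arm.get_obs();print(np.round(o['q'],1))
go(.5415,-.1158,.10,8)
c=cam('wrist');print(c);im=snap('wrist','w17.png')
"
```

```text
[-1.700e+01  2.170e+01  1.041e+02 -1.000e-01  5.430e+01  3.320e+01]
shift mm [38.6 80.4 17.9] turn [ 0.04  0.06 31.82] | |d|=91 |w|=32
{'fx': 330.6705787388243, 'fy': 330.6705787388243, 'cx': 320.0804813037841, 'cy': 201.79557143611592, 'R': array([[ 6.39692056e-01, -7.68630729e-01,  9.35928440e-04],
       [-7.27499440e-01, -6.05066701e-01,  3.23479292e-01],
       [-2.48069825e-01, -2.07608021e-01, -9.46234787e-01]]), 't': array([-0.35550989,  0.26824404,  0.40624576])}
```

View pics/w17.png

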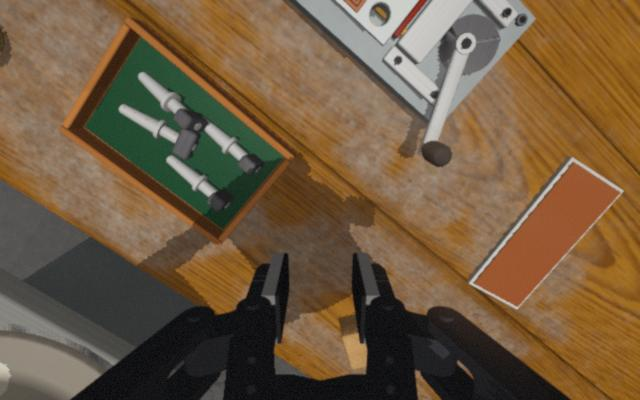

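All four pins lie in the tray (around (190,140)). The knob is at (436,152).

Call:
move_arm(motion=[[4,9,2,0,0,2],[10,20,4,0,0,4],[16,33,7,0,0,7],[22,46,10,0,0,10],[28,59,13,0,0,13],[34,70,16,0,0,15],[38,78,18,0,0,16],[38.6,80.4,18,0,0,16],[38.6,80.4,18,0,0,16],[38.6,80.4,18,0,0,16]])

```text
time: 37.2
ee_pos: [0.5404, -0.114, 0.0989]
orientation: [-179.8, 0.0, 24.1]
force: [0.3, 0.3, -0.4]
grip_width: 0.0307
```

```bash
python3 -c "
from h import *
go(.5415,-.1158,.024,24)
c=cam('wrist');print(proj(c,[.5415,-.1158,.075]));im=snap('wrist','w18.png')
"
```

```text
shift mm [ 0.3  2.3 74.9] turn [-0.17  0.03  0.12] | |d|=75 |w|=0
(np.float64(322.1481503442085), np.float64(218.87985349717894))
```

View pics/w18.png

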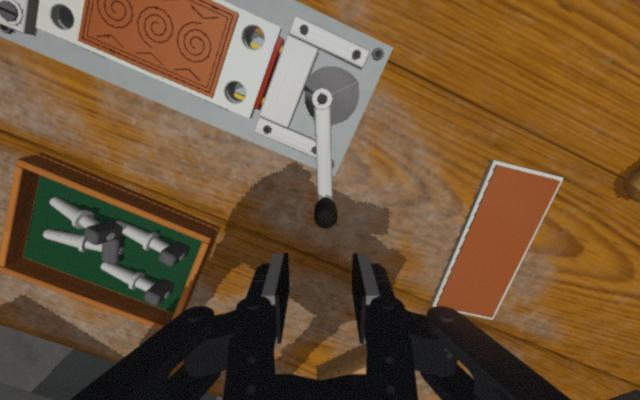

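The knob top is seen at (325,215), within 2 mm of the prediction. I'll descend over it and grip.

Call:
move_arm(motion=[[0.5,3,6,0,0,0],[1,3,16,0,0,0],[1,3,28,0,0,0],[1,3,40,0,0,0],[1,3,52,0,0,0],[1,3,62,0,0,0],[1,3,69,0,0,0],[1,3,73,0,0,0],[1,3,75,0,0,0],[1,3,75,0,0,0]])

```text
time: 38.25
ee_pos: [0.5432, -0.1164, 0.0238]
orientation: [-179.9, 0.0, 24.1]
force: [-0.3, -0.3, -0.2]
grip_width: 0.0306
```

Call:
move_arm(motion=[[0,0,0,0,0,0],[0,0,0,0,0,0],[0,0,0,0,0,0],[0,0,0,0,0,0],[0,0,0,0,0,0],[0,0,0,0,0,0],[0,0,0,0,0,0],[0,0,0,0,0,0],[0,0,0,0,0,0],[0,0,0,0,0,0]], hand=0, grip_force=20)

```text
time: 39.25
ee_pos: [0.5433, -0.1164, 0.0242]
orientation: [-179.9, -0.0, 24.1]
force: [0.4, 1.9, 5.1]
grip_width: 0.0149
```

```bash
python3 -c "
from h import *
o=arm.get_obs();print(o['force'],o['ee_pos'])
im=snap('wrist','w19.png');cv2.imwrite('pics/w19z.png',cv2.resize(im[100:350,200:460,::-1],None,fx=2,fy=2))
P=np.array([.6099,-.0851])
a0=np.degrees(np.arctan2(*(o['ee_pos'][:2]-P)[::-1]))%360; r=np.linalg.norm(o['ee_pos'][:2]-P); print('now ang',a0,'r',r)
R0=pose()[1]; p0=pose()[0]
for a in np.linspace(a0,181.3,9)[1:]:
  q=np.array([*(P+r*np.array([np.cos(np.radians(a)),np.sin(np.radians(a))])),p0[2]])
  print(np.round(R0.inv().apply((q-p0)*1000),1), round(a0-a,1))
"
```

```text
[0.36754801 1.88436399 5.14212212] [ 0.54330702 -0.11638882  0.02415917]
now ang 205.16656140181107 r 0.07357727284079404
[ 0.  -3.8  0. ] 3.0
[ 0.2 -7.6  0. ] 6.0
[  0.7 -11.4   0. ] 8.9
[  1.3 -15.2   0. ] 11.9
[  2.1 -19.    0. ] 14.9
[  3.1 -22.6   0.1] 17.9
[  4.3 -26.3   0.1] 20.9
[  5.7 -29.9   0.1] 23.9
```

View pics/w19z.png

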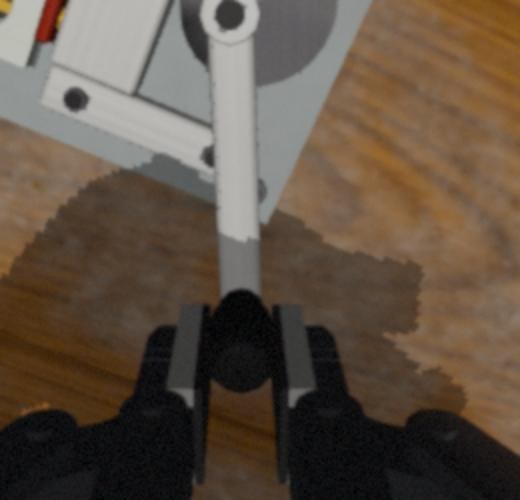

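Call:
move_arm(motion=[[0,-3.8,0,0,0,3],[0.2,-7.6,0,0,0,6],[0.7,-11.4,0,0,0,9],[1.3,-15.2,0,0,0,12],[2.1,-19,0,0,0,15],[3.1,-22.6,0,0,0,18],[4.3,-26.3,0,0,0,21],[5.5,-29,0,0,0,23],[5.5,-29.3,0,0,0,23.3],[5.5,-29.3,0,0,0,23.3]])

```text
time: 40.3
ee_pos: [0.5357, -0.0872, 0.0242]
orientation: [-179.9, 0.1, 0.8]
force: [-2.6, 0.8, 7.4]
grip_width: 0.0148
```

```bash
python3 -c "
from h import *
o=arm.get_obs();print(o['force'],o['ee_pos'],o['grip_width'])
im=snap('wrist','w20.png');cv2.imwrite('pics/w20z.png',cv2.resize(im[0:300,100:500,::-1],None,fx=2,fy=2))
"
```

```text
[-2.61503617  0.81123014  7.41425706] [ 0.53574175 -0.08721771  0.02415466] 0.014824085855517678
```

View pics/w20z.png

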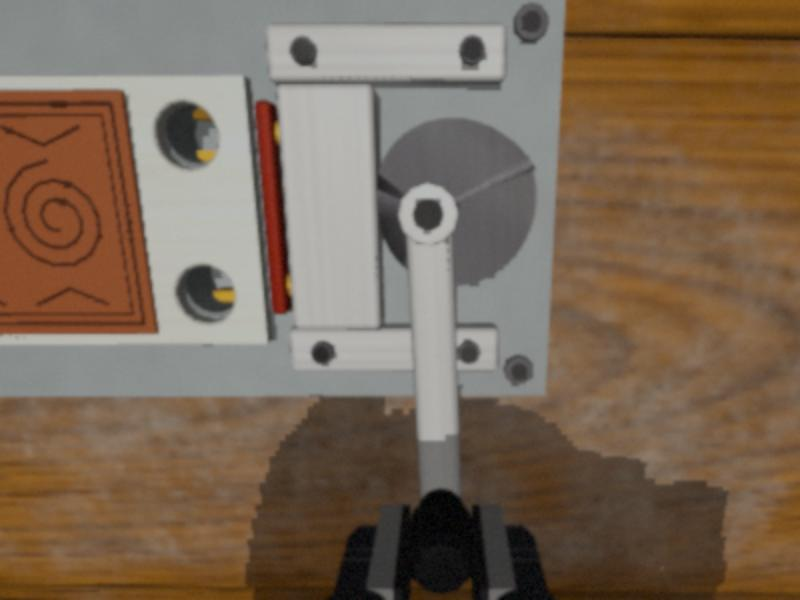

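The cam is at about 0: the lever points straight at the robot, with a visible gap between plate and jaw. I'll release, rise and turn to 90° over the plate.

Call:
move_arm(motion=[[0,0,0,0,0,0],[0,0,0,0,0,0],[0,0,0,0,0,0],[0,0,-10,0,0,0],[0,0,-25,0,0,0],[0,0,-40,0,0,0],[0,0,-55,0,0,0],[0,0,-68,0,0,0],[0,0,-76,0,0,-6],[0,0,-76,0,0,-12]], hand=0.4)

```text
time: 41.35
ee_pos: [0.537, -0.0877, 0.1018]
orientation: [-179.9, -0.1, 13.0]
force: [0.5, -0.5, 0.0]
grip_width: 0.0342
```

```bash
python3 -c "
from h import *
o=arm.get_obs();print(o['force'],o['ee_pos'],o['grip_width'])
c=cam('wrist');im=snap('wrist','w21.png')
go(.6083,.033,.08,90.8)
"
```

```text
[ 0.49505101 -0.50805291  0.03639875] [ 0.5370183  -0.08770118  0.1018135 ] 0.03421224362102747
shift mm [  97.5 -100.7   21.5] turn [-5.00e-02 -1.10e-01 -7.74e+01] | |d|=142 |w|=77
```

View pics/w21.png

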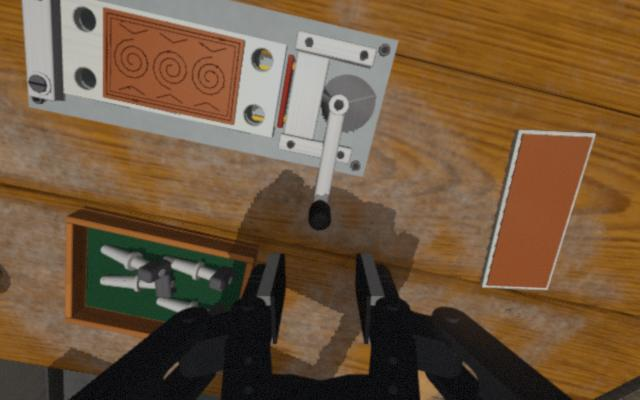

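Call:
move_arm(motion=[[6,-6,0,0,0,-7],[16,-16,2,0,0,-15],[27,-28,4,0,0,-23],[39,-40,6,0,0,-31],[52,-53,8,0,0,-39],[64,-66,11,0,0,-47],[76,-79,14,0,0,-55],[87,-90,17,0,0,-63],[95,-98,20,0,0,-71],[97.5,-100.7,21.5,0,0,-77.4]], hand=0.88)

```text
time: 42.4
ee_pos: [0.6094, 0.0333, 0.0787]
orientation: [-179.9, -0.1, 90.4]
force: [-0.0, -0.2, -0.1]
grip_width: 0.075
```

```bash
python3 -c "
from h import *
o=arm.get_obs();print(o['force'],o['ee_pos'],o['grip_width'])
c=cam('wrist');np.save('c22.npy',c,allow_pickle=True);im=snap('wrist','w22.png')
print([np.round(proj(c,[.6083+s*.032-.001*.0,.033+t*.075,.036])) for s,t in ((-1,-1),(-1,1),(1,1),(1,-1))])
go(.6083,.033,.0,90.8)
"
```

```text
[-0.02368856 -0.22210937 -0.13432687] [0.60943722 0.03331554 0.07869336] 0.07503362108278247
[array([279., 299.]), array([271., 100.]), array([370., 101.]), array([360., 299.])]
shift mm [-0.5 -1.  78.6] turn [-0.08 -0.14 -0.02] | |d|=79 |w|=0
```

View pics/w22.png

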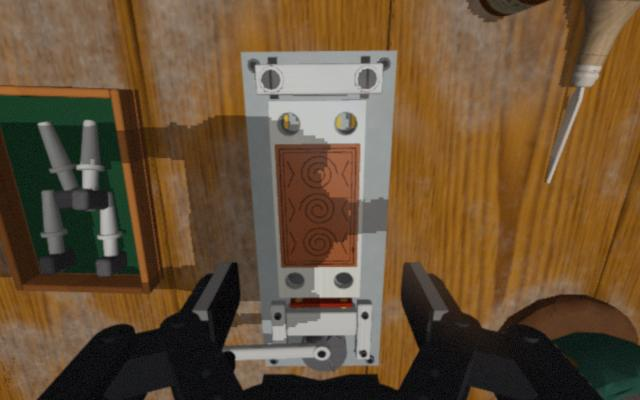

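```bash
python3 -c "
from h import *
c=np.load('c22.npy',allow_pickle=True).item()
im=cv2.imread('pics/w22.png');cv2.imwrite('pics/w22z.png',cv2.resize(im[40:380,230:410],None,fx=1.0*2.2,fy=1.7,interpolation=cv2.INTER_CUBIC))
g=im.astype(int).sum(2)
for v in (108,122,134): print(v,[int(x) for x in g[v,240:400:2]])
for a,b in ((278,145),(360,145),(278,267),(358,267)): print(ray(c,a,b,.036)) 
"
```

```text
108 [255, 253, 303, 450, 456, 457, 448, 456, 458, 454, 455, 456, 458, 456, 517, 574, 573, 574, 572, 572, 576, 577, 573, 573, 574, 573, 581, 580, 581, 581, 580, 578, 578, 576, 581, 578, 578, 577, 579, 579, 581, 575, 580, 578, 583, 582, 577, 574, 577, 584, 582, 580, 580, 578, 578, 573, 577, 576, 576, 573, 565, 566, 565, 487, 463, 455, 460, 457, 453, 455, 451, 455, 452, 450, 446, 452, 451, 332, 308, 298]
122 [169, 161, 156, 251, 289, 289, 291, 290, 287, 295, 290, 292, 293, 302, 320, 391, 389, 387, 368, 254, 218, 158, 258, 298, 244, 391, 461, 462, 461, 420, 505, 577, 578, 578, 575, 577, 573, 577, 577, 578, 579, 577, 579, 579, 578, 580, 577, 482, 418, 421, 466, 477, 470, 468, 413, 253, 286, 258, 295, 556, 576, 579, 564, 477, 470, 472, 466, 463, 459, 459, 456, 454, 453, 448, 452, 444, 409, 309, 316, 298]
134 [184, 188, 194, 216, 284, 286, 290, 295, 301, 294, 293, 296, 296, 285, 301, 375, 392, 388, 391, 389, 390, 347, 273, 242, 232, 222, 239, 304, 379, 397, 393, 409, 558, 565, 565, 567, 564, 562, 575, 576, 575, 572, 577, 576, 578, 576, 577, 572, 572, 567, 478, 388, 312, 289, 352, 457, 555, 578, 581, 579, 576, 576, 558, 464, 452, 454, 452, 452, 453, 453, 454, 458, 463, 460, 455, 451, 338, 274, 284, 269]
[0.57985732 0.0793676  0.036     ]
[0.63505151 0.07971232 0.036     ]
[ 0.57664008 -0.01355367  0.036     ]
[ 0.63769178 -0.01315883  0.036     ]
```

View pics/w22z.png

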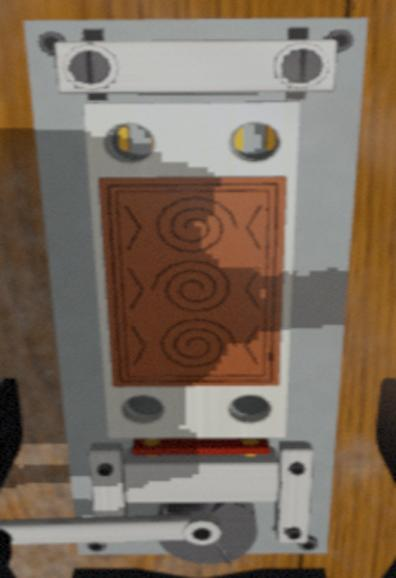

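Call:
move_arm(motion=[[-0.5,-1,8,0,0,0],[-0.5,-1.5,18,0,0,0],[-0.5,-1.5,30,0,0,0],[-0.5,-1.5,42,0,0,0],[-0.5,-1.5,54,0,0,0],[-0.5,-1.5,64,0,0,0],[-0.5,-1.5,72,0,0,0],[-0.5,-1.5,76,0,0,0],[-0.5,-1.5,78,0,0,0],[-0.5,-1.5,78,0,0,0]])

```text
time: 43.45
ee_pos: [0.6075, 0.032, 0.0006]
orientation: [-179.9, -0.1, 90.2]
force: [0.3, -0.4, -0.5]
grip_width: 0.0753
```

```bash
python3 -c "
from h import *
o=arm.get_obs();print(o['force'],o['ee_pos'],o['grip_width'])
c=cam('wrist');p=o['ee_pos'];im=snap('wrist','w23.png')
for d in (.025,.03,.035,.04,.045): print(d,[np.round(proj(c,[p[0]+s*.0375,p[1]+.011,p[2]+d]),1) for s in (-1,1)])
im=snap('scene','s5.png');cv2.imwrite('pics/s5z.png',cv2.resize(im[110:260,270:420,::-1],None,fx=5,fy=4))
"
```

```text
[ 0.29307494 -0.35158249 -0.4500421 ] [0.60753873 0.0319861  0.00061118] 0.07526138291803834
0.025 [array([248.9, 234.5]), array([395. , 234.8])]
0.03 [array([246.9, 238.7]), array([397.2, 239. ])]
0.035 [array([244.7, 243.1]), array([399.5, 243.4])]
0.04 [array([242.4, 247.7]), array([401.9, 248. ])]
0.045 [array([240. , 252.7]), array([404.4, 253. ])]
```

View pics/w23.png

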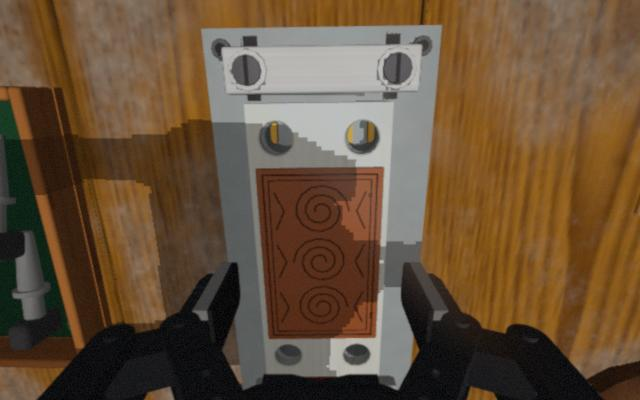

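View pics/s5z.png

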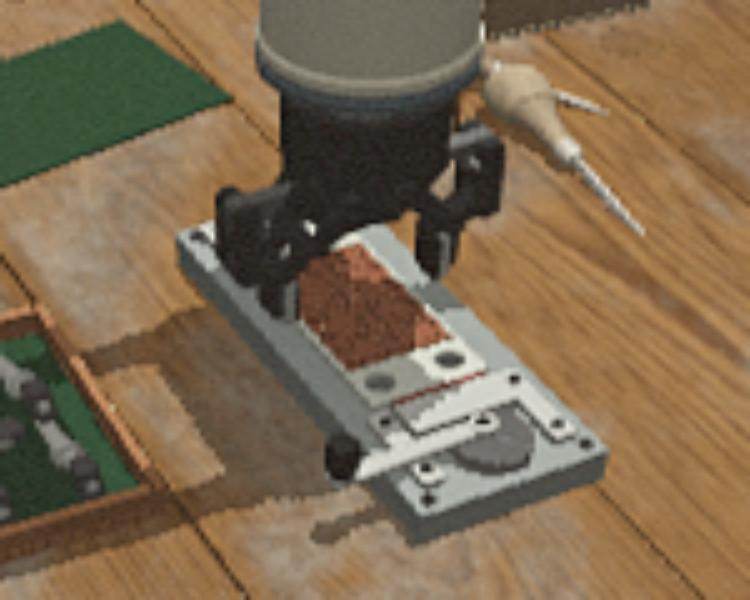

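The finger tips are at about (238,262) and (402,262), roughly 45 mm above the reported TCP at this opening. I'll descend in stages and watch the force.

Call:
move_arm(motion=[[0,0,1,0,0,0],[0,0,2,0,0,0],[0,0,3,0,0,0],[0,0,4,0,0,0],[0,0,5,0,0,0],[0,0,6,0,0,0],[0,0,7,0,0,0],[0,0,8,0,0,0],[0,0,9,0,0,0],[0,0,9,0,0,0]], hand=0.82)

```text
time: 44.55
ee_pos: [0.6074, 0.032, -0.0085]
orientation: [-179.9, -0.1, 90.2]
force: [-0.1, -0.0, 0.0]
grip_width: 0.0702
```

Call:
move_arm(motion=[[0,0,0.5,0,0,0],[0,0,1,0,0,0],[0,0,1.5,0,0,0],[0,0,2,0,0,0],[0,0,2,0,0,0],[0,0,2,0,0,0],[0,0,2,0,0,0],[0,0,2,0,0,0],[0,0,2,0,0,0],[0,0,2,0,0,0]])

```text
time: 45.55
ee_pos: [0.6075, 0.032, -0.0104]
orientation: [-179.9, -0.1, 90.2]
force: [0.4, 0.1, -0.8]
grip_width: 0.0702
```

```bash
python3 -c "
from h import *
o=arm.get_obs();print(o['force'],o['ee_pos'],o['grip_width'])
im=snap('scene','s6.png');cv2.imwrite('pics/s6z.png',cv2.resize(im[130:200,300:380,::-1],None,fx=8,fy=8,interpolation=cv2.INTER_CUBIC))
"
```

```text
[ 0.42289244  0.06991081 -0.75572562] [ 0.60747495  0.03199913 -0.01036478] 0.07021381872814193
```

View pics/s6z.png

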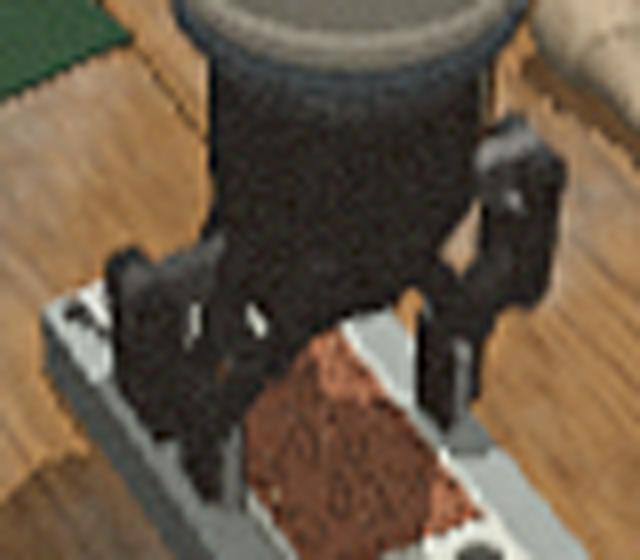

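Call:
move_arm(motion=[[0,0,0.5,0,0,0],[0,0,1,0,0,0],[0,0,1.5,0,0,0],[0,0,2,0,0,0],[0,0,2,0,0,0],[0,0,2,0,0,0],[0,0,2,0,0,0],[0,0,2,0,0,0],[0,0,2,0,0,0],[0,0,2,0,0,0]])

```text
time: 46.6
ee_pos: [0.6075, 0.032, -0.0124]
orientation: [-179.9, -0.1, 90.2]
force: [0.0, 0.6, 0.2]
grip_width: 0.0701
```

Call:
move_arm(motion=[[0,0,0.5,0,0,0],[0,0,1,0,0,0],[0,0,1.5,0,0,0],[0,0,2,0,0,0],[0,0,2,0,0,0],[0,0,2,0,0,0],[0,0,2,0,0,0],[0,0,2,0,0,0],[0,0,2,0,0,0],[0,0,2,0,0,0]])

```text
time: 47.6
ee_pos: [0.6075, 0.032, -0.0144]
orientation: [-179.9, -0.1, 90.2]
force: [-1.0, -0.2, -0.2]
grip_width: 0.0699
```

Call:
move_arm(motion=[[0,0,0.5,0,0,0],[0,0,1,0,0,0],[0,0,1.5,0,0,0],[0,0,1.5,0,0,0],[0,0,1.5,0,0,0],[0,0,1.5,0,0,0],[0,0,1.5,0,0,0],[0,0,1.5,0,0,0],[0,0,1.5,0,0,0],[0,0,1.5,0,0,0]])

```text
time: 48.6
ee_pos: [0.6075, 0.032, -0.0159]
orientation: [-179.9, -0.1, 90.2]
force: [-0.3, -1.0, -1.2]
grip_width: 0.0702
```

```bash
python3 -c "
from h import *
o=arm.get_obs();print(o['force'],o['ee_pos'],o['grip_width'])
im=snap('wrist','w24.png');cv2.imwrite('pics/w24z.png',cv2.resize(im[150:350,200:440,::-1],None,fx=3.3,fy=3,interpolation=cv2.INTER_CUBIC))
"
```

```text
[-0.31121803 -1.00280346 -1.21355323] [ 0.60747101  0.03203069 -0.01585725] 0.07019104345772877
```

View pics/w24z.png

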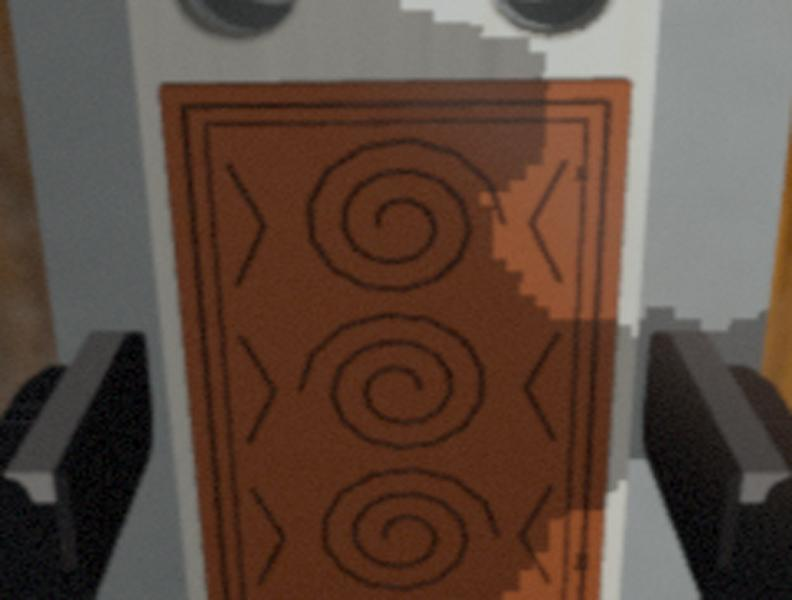

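Call:
move_arm(motion=[[0,0,0.5,0,0,0],[0,0,1,0,0,0],[0,0,1.5,0,0,0],[0,0,2,0,0,0],[0,0,2,0,0,0],[0,0,2,0,0,0],[0,0,2,0,0,0],[0,0,2,0,0,0],[0,0,2,0,0,0],[0,0,2,0,0,0]])

```text
time: 49.65
ee_pos: [0.6076, 0.032, -0.0175]
orientation: [-180.0, -0.1, 90.2]
force: [-2.0, 0.1, 7.7]
grip_width: 0.0702
```

Call:
move_arm(motion=[[0,0,0.5,0,0,0],[0,0,1,0,0,0],[0,0,1.5,0,0,0],[0,0,1.5,0,0,0],[0,0,1.5,0,0,0],[0,0,1.5,0,0,0],[0,0,1.5,0,0,0],[0,0,1.5,0,0,0],[0,0,1.5,0,0,0],[0,0,1.5,0,0,0]])

```text
time: 50.65
ee_pos: [0.6076, 0.032, -0.0176]
orientation: [-180.0, -0.1, 90.2]
force: [-9.6, 0.9, 32.6]
grip_width: 0.0701
```

The fingers touched the seat at z ≈ -0.0174 (offset 45.4 mm at 70 mm opening). I'll back off and close.

Call:
move_arm(motion=[[0,0,-1,0,0,0],[0,0,-2,0,0,0],[0,0,-3,0,0,0],[0,0,-4,0,0,0],[0,0,-4.5,0,0,0],[0,0,-4.5,0,0,0],[0,0,-4.5,0,0,0],[0,0,-4.5,0,0,0],[0,0,-4.5,0,0,0],[0,0,-4.5,0,0,0]])

```text
time: 51.65
ee_pos: [0.6074, 0.032, -0.0149]
orientation: [-179.9, -0.1, 90.2]
force: [1.0, 0.0, 0.7]
grip_width: 0.0703
```

Call:
move_arm(motion=[[0,0,0,0,0,0],[0,0,0,0,0,0],[0,0,0,0,0,0],[0,0,0,0,0,0],[0,0,0,0,0,0],[0,0,0,0,0,0],[0,0,0,0,0,0],[0,0,0,0,0,0],[0,0,0,0,0,0],[0,0,0,0,0,0]], hand=0, grip_force=60)

```text
time: 52.65
ee_pos: [0.6075, 0.032, -0.0143]
orientation: [-179.9, -0.1, 90.2]
force: [-3.6, 0.7, 9.7]
grip_width: 0.0618
```

Call:
move_arm(motion=[[0,0,-2,0,0,0],[0,0,-5,0,0,0],[0,0,-9,0,0,0],[0,0,-14,0,0,0],[0,0,-20,0,0,0],[0,0,-28,0,0,0],[0,0,-38,0,0,0],[0,0,-50,0,0,0],[0,0,-60,0,0,0],[0,0,-65,0,0,0]])

```text
time: 53.65
ee_pos: [0.6081, 0.0319, 0.0516]
orientation: [180.0, -0.1, 90.2]
force: [-0.2, 1.1, -2.3]
grip_width: 0.0614
```

```bash
python3 -c "
from h import *
o=arm.get_obs();print(o['force'],o['ee_pos'],o['grip_width'],np.round(o['q']))
c=cam('wrist');np.save('c25.npy',c,allow_pickle=True)
im=snap('wrist','w25.png')
go(.548,.3155,.05,10.3)
"
```

```text
[-0.19670985  1.12156911 -2.28952366] [0.60811999 0.03186993 0.05163096] 0.06136272208794285 [-3. 36. 88.  0. 56. -3.]
shift mm [283.8 -59.5   2.4] turn [-5.000e-02 -1.300e-01  7.987e+01] | |d|=290 |w|=80
```

View pics/w25.png

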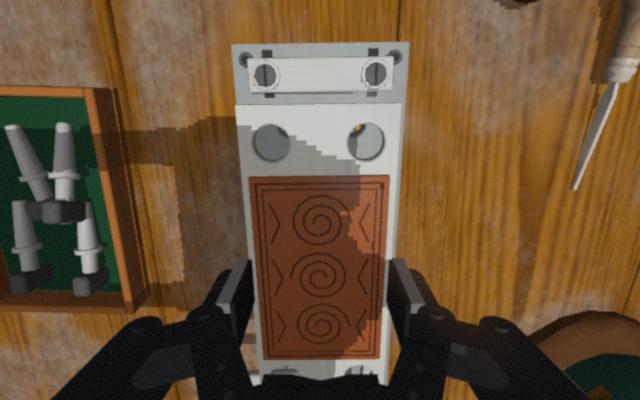

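The plate is held level at (320,260). I'll carry it to the felt.

Call:
move_arm(motion=[[8,-2,-6,0,0,3],[24,-5,-10,0,0,8],[48,-10,-10,0,0,15],[76,-16,-10,0,0,23],[105,-22,-10,0,0,31],[134,-28,-10,0,0,39],[163,-34,-10,0,0,47],[192,-40,-10,0,0,55],[218,-46,-10,0,0,63],[240,-50,-10,0,0,70]])

```text
time: 54.7
ee_pos: [0.5561, 0.273, 0.0605]
orientation: [-179.8, 0.1, 19.9]
force: [-0.0, 0.6, -2.2]
grip_width: 0.0611
```

```bash
python3 -c "
from h import *
o=arm.get_obs();print(o['ee_pos'],o['grip_width'])
go(.548,.3155,.05,10.3)
"
```

```text
[0.55609478 0.2730492  0.06050993] 0.061144043018736965
shift mm [  6.8 -42.6  10.6] turn [-0.15  0.07  9.57] | |d|=44 |w|=10
```

Call:
move_arm(motion=[[2,-10,3,0,0,3],[4,-22,8,0,0,6],[6,-34,14,0,0,9],[7,-42.5,22,0,0,9.6],[7,-42.5,32,0,0,9.6],[7,-42.5,44,0,0,9.6],[7,-42.5,56,0,0,9.6],[7,-42.5,64,0,0,9.6],[7,-42.5,68,0,0,9.6],[7,-42.5,70,0,0,9.6]])

```text
time: 55.7
ee_pos: [0.5486, 0.3139, -0.0096]
orientation: [-179.9, 0.1, 10.6]
force: [-1.2, 0.1, -1.5]
grip_width: 0.0613
```

```bash
python3 -c "
from h import *
o=arm.get_obs();print(o['ee_pos'],o['grip_width'])
im=snap('wrist','w26.png')
go(.548,.3155,-.037,10.3)
"
```

```text
[ 0.54863589  0.31389779 -0.00964586] 0.061345118902979466
shift mm [-0.4 -1.6 27.4] turn [-0.14  0.06  0.26] | |d|=27 |w|=0
```

View pics/w26.png

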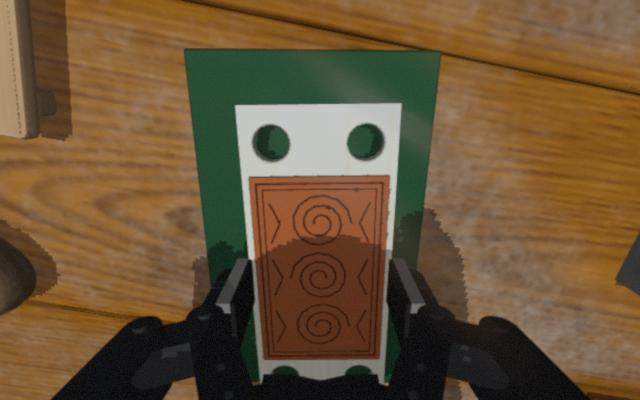

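The plate sits over the felt, square and centred, so I'll lower and release it.

Call:
move_arm(motion=[[0,0,4,0,0,0],[0,-1,9,0,0,0],[0,-1,14,0,0,0],[0,-1,19,0,0,0],[0,-1,23,0,0,0],[0,-1,25,0,0,0],[0,-1,26,0,0,0],[0,-1,27,0,0,0],[0,-1,27,0,0,0],[0,-1,27,0,0,0]])

```text
time: 56.75
ee_pos: [0.5486, 0.3152, -0.036]
orientation: [-179.9, 0.0, 10.6]
force: [-0.2, 0.4, -2.8]
grip_width: 0.062
```

Call:
move_arm(motion=[[0,0,0,0,0,0],[0,0,0,0,0,0],[0,0,0,0,0,0],[0,0,0,0,0,0],[0,0,0,0,0,0],[0,0,-5,0,0,0],[0,0,-18,0,0,0],[0,0,-40,0,0,0],[0,0,-65,0,0,0],[0,0,-90,0,0,0]], hand=0.85)

```text
time: 57.75
ee_pos: [0.5486, 0.315, 0.0558]
orientation: [-179.8, 0.0, 10.6]
force: [0.9, -0.3, 0.3]
grip_width: 0.0724
```

```bash
python3 -c "
from h import *
o=arm.get_obs();print(o['ee_pos'],o['grip_width'],o['force'])
c=cam('wrist');im=snap('wrist','w27.png');np.save('c27.npy',c,allow_pickle=True)
"
```

```text
[0.54863395 0.31502366 0.0558338 ] 0.07241741784162181 [ 0.90800388 -0.2671777   0.29625991]
```

View pics/w27.png

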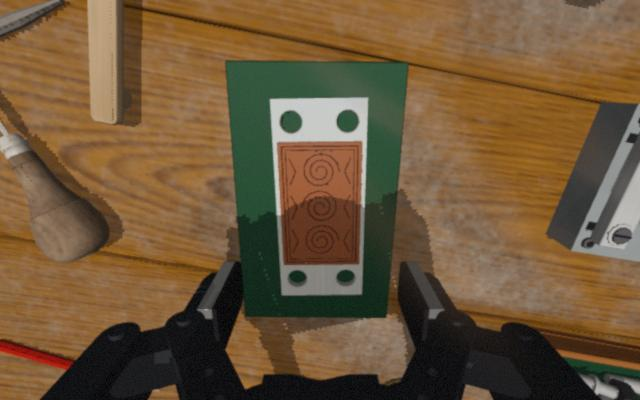

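The finished plate lies on the felt at (320,197), centred and square. Now the blank.

```bash
python3 -c "
from h import *
go(.50,-.310,.10,10.3)
"
```

```text
shift mm [-164.4  605.9  -43.2] turn [-0.22 -0.27  0.27] | |d|=629 |w|=0
```

Call:
move_arm(motion=[[-3,12,-10,0,0,0],[-10,36,-20,0,0,0],[-18,68,-30,0,0,0],[-27,102,-40,0,0,0],[-36,136,-43,0,0,0],[-46,170,-43,0,0,0],[-55,204,-43,0,0,0],[-65,240,-43,0,0,0],[-75,276,-43,0,0,0],[-84,310,-43,0,0,0]])

```text
time: 58.8
ee_pos: [0.5219, -0.0073, 0.0965]
orientation: [-179.9, 0.1, 10.5]
force: [-0.0, -0.2, 0.0]
grip_width: 0.0724
```

Call:
move_arm(motion=[[-10,36,0,0,0,0],[-20,72,0,0,0,0],[-30,108,0,0,0,0],[-40,144,0,0,0,0],[-50,180,0,0,0,0],[-60,216,0,0,0,0],[-70,250,0,0,0,0],[-76,276,0,0,0,0],[-80,292,0,0,0,0],[-80,296,0,0,0,0]])

```text
time: 59.8
ee_pos: [0.4979, -0.3124, 0.0956]
orientation: [-179.9, 0.1, 10.5]
force: [0.1, 0.4, 0.2]
grip_width: 0.0728
```

```bash
python3 -c "
from h import *
o=arm.get_obs();print(o['ee_pos'],o['grip_width'],o['force'])
c=cam('wrist');im=snap('wrist','w28.png');np.save('c28.npy',c,allow_pickle=True)
"
```

```text
[ 0.4978661  -0.31235327  0.0955679 ] 0.07276605814050446 [0.13794926 0.35290647 0.23289241]
```

View pics/w28.png

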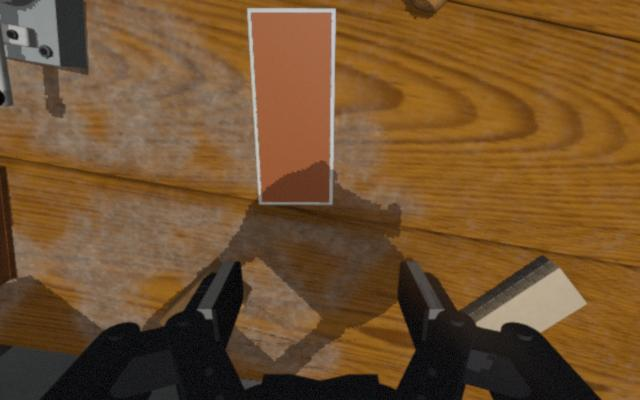

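The blank has been knocked forward: its corners are now at about (248,9), (336,8), (333,204) and (260,205). I'll re-measure.

```bash
python3 -c "
from h import *
c=np.load('c28.npy',allow_pickle=True).item()
im=cv2.imread('pics/w28.png');H,S,V=cv2.split(cv2.cvtColor(im,cv2.COLOR_BGR2HSV))
m=np.zeros((400,640),np.uint8);m[0:215,235:350]=((H<11)&(S>90)&(V>60))[0:215,235:350]
print([ (ray(c,u,v,.008)*1000).round(1)[:2] for u,v in ((248,9),(336,8),(333,204),(260,205))])
k=max(cv2.findContours(m,cv2.RETR_EXTERNAL,cv2.CHAIN_APPROX_NONE)[0],key=cv2.contourArea)[:,0]
print(cv2.minAreaRect(np.array([ray(c,u,v,.008)[:2]*1000 for u,v in k],np.float32)))
"
```

```text
[array([ 622.6, -238.1]), array([ 634.5, -299.7]), array([ 489. , -326.2]), array([ 476.7, -264.7])]
((511.6341857910156, -289.23699951171875), (52.574134826660156, 56.9457893371582), 10.45195484161377)
```

```bash
python3 -c "
from h import *
go(.5557,-.2822,-.01,10.3);go(.5557,-.2822,-.041,10.3)
"
```

```text
shift mm [ 62.  -18.3 105.5] turn [-0.15  0.05  0.2 ] | |d|=124 |w|=0
shift mm [ 62.  -18.2 136.5] turn [-0.15  0.05  0.2 ] | |d|=151 |w|=0
```

Call:
move_arm(motion=[[10,-3,4,0,0,0.2],[24,-7,10,0,0,0.2],[38,-12,18,0,0,0.2],[50,-15,28,0,0,0.2],[58,-17,42,0,0,0.2],[62,-18,58,0,0,0.2],[62,-18,74,0,0,0.2],[62,-18,88,0,0,0.2],[62,-18,94,0,0,0.2],[62,-18,94,0,0,0.2]], hand=0.85)

```text
time: 60.85
ee_pos: [0.5553, -0.2814, 0.0003]
orientation: [-179.8, 0.1, 10.3]
force: [1.0, 0.5, 0.7]
grip_width: 0.0728
```

```bash
python3 -c "
from h import *
go(.5557,-.2822,-.041,10.3)
im=snap('wrist','w29.png');c=cam('wrist')
print([np.round(proj(c,np.array([.5557,-.2822,.008])+Ro.from_euler('z',10.3,degrees=True).apply([a*.075,b*.032,0]))) for a,b in ((1,1),(1,-1),(-1,-1),(-1,1))])
"
```

```text
shift mm [ 0.3  1.  41.3] turn [-0.22  0.13  0.05] | |d|=41 |w|=0
[array([255., 104.]), array([382., 104.]), array([368., 345.]), array([270., 345.])]
```

View pics/w29.png

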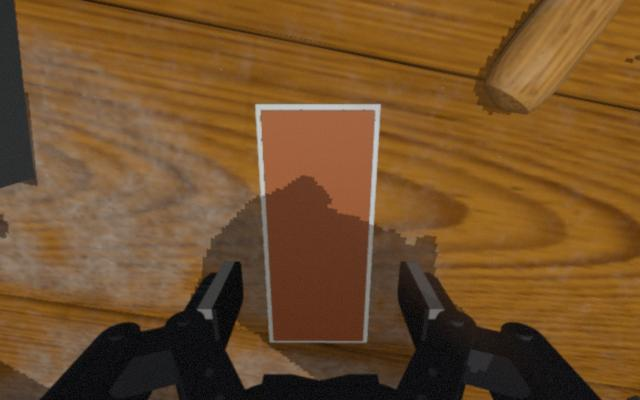

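The corners match the prediction within 2 px, so I'll descend.

Call:
move_arm(motion=[[0,0.5,6,0,0,0],[0,0.5,13,0,0,0],[0,0.5,20,0,0,0],[0,0.5,27,0,0,0],[0,0.5,33,0,0,0],[0,0.5,37,0,0,0],[0,0.5,39,0,0,0],[0,0.5,40,0,0,0],[0,0.5,41,0,0,0],[0,0.5,41,0,0,0]])

```text
time: 61.9
ee_pos: [0.5562, -0.282, -0.0395]
orientation: [-179.9, 0.0, 10.4]
force: [0.1, 0.7, 0.4]
grip_width: 0.073
```

Call:
move_arm(motion=[[0,0,0,0,0,0],[0,0,0,0,0,0],[0,0,0,0,0,0],[0,0,0,0,0,0],[0,0,0,0,0,0],[0,0,0,0,0,0],[0,0,0,0,0,0],[0,0,0,0,0,0],[0,0,0,0,0,0],[0,0,0,0,0,0]], hand=0, grip_force=60)

```text
time: 62.9
ee_pos: [0.5562, -0.2821, -0.0385]
orientation: [-179.9, 0.0, 10.4]
force: [-4.9, 1.0, 15.5]
grip_width: 0.0602
```

Call:
move_arm(motion=[[0,0,-1,0,0,0],[0,0,-3,0,0,0],[0,0,-6,0,0,0],[0,0,-10,0,0,0],[0,0,-16,0,0,0],[0,0,-22,0,0,0],[0,0,-28,0,0,0],[0,0,-33,0,0,0],[0,0,-36,0,0,0],[0,0,-36,0,0,0]])

```text
time: 63.9
ee_pos: [0.5564, -0.2822, -0.003]
orientation: [-179.9, 0.0, 10.4]
force: [0.0, 0.1, -2.6]
grip_width: 0.0591
```

```bash
python3 -c "
from h import *
o=arm.get_obs();print(o['ee_pos'],o['grip_width'],o['force'],o['ft_torque'])
im=snap('wrist','w30.png')
"
```

```text
[ 0.55636911 -0.28224704 -0.00302547] 0.059148918877926976 [ 0.02096294  0.09363151 -2.55596721] [-0.04469774 -0.01787143  0.00431336]
```

View pics/w30.png

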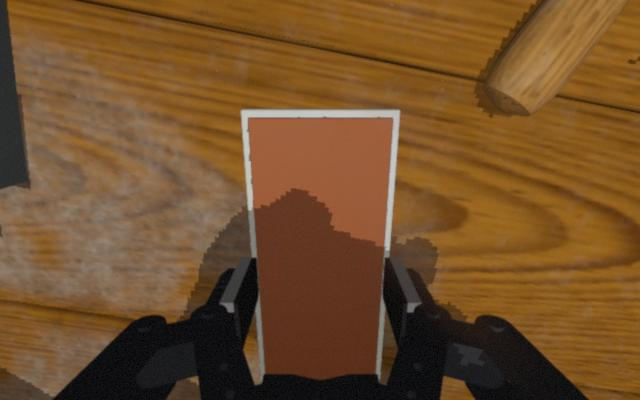

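```bash
python3 -c "
from h import *
im=cv2.imread('pics/w23.png');cv2.imwrite('pics/w23z.png',cv2.resize(im[30:120,200:440],None,fx=3.3,fy=6,interpolation=cv2.INTER_CUBIC))
g=im.astype(int).sum(2)
for u in (300,320,340,385): print(u,[(v,int(g[v,u])) for v in range(84,112)])
"
```

```text
300 [(84, 551), (85, 553), (86, 551), (87, 543), (88, 542), (89, 533), (90, 532), (91, 499), (92, 433), (93, 329), (94, 305), (95, 412), (96, 443), (97, 451), (98, 455), (99, 455), (100, 453), (101, 442), (102, 410), (103, 512), (104, 562), (105, 565), (106, 565), (107, 566), (108, 563), (109, 564), (110, 563), (111, 563)]
320 [(84, 554), (85, 553), (86, 548), (87, 544), (88, 540), (89, 532), (90, 530), (91, 485), (92, 396), (93, 323), (94, 310), (95, 409), (96, 447), (97, 454), (98, 448), (99, 448), (100, 446), (101, 447), (102, 446), (103, 530), (104, 562), (105, 568), (106, 564), (107, 568), (108, 566), (109, 567), (110, 566), (111, 568)]
340 [(84, 553), (85, 548), (86, 542), (87, 540), (88, 535), (89, 535), (90, 518), (91, 466), (92, 376), (93, 328), (94, 345), (95, 427), (96, 467), (97, 466), (98, 467), (99, 464), (100, 462), (101, 448), (102, 487), (103, 548), (104, 566), (105, 571), (106, 569), (107, 570), (108, 571), (109, 566), (110, 573), (111, 570)]
385 [(84, 489), (85, 452), (86, 466), (87, 475), (88, 475), (89, 472), (90, 464), (91, 398), (92, 281), (93, 219), (94, 215), (95, 219), (96, 227), (97, 239), (98, 262), (99, 392), (100, 381), (101, 379), (102, 505), (103, 543), (104, 550), (105, 548), (106, 547), (107, 550), (108, 548), (109, 549), (110, 549), (111, 550)]
```

View pics/w23z.png

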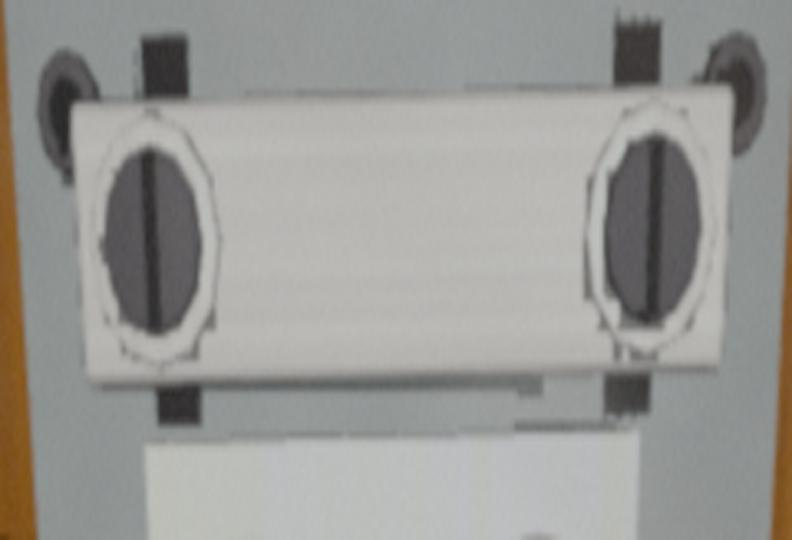

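```bash
python3 -c "
from h import *
c=np.load('c22.npy',allow_pickle=True).item()
R22=Ro.from_euler('xyz',[-179.9,-.1,90.4],degrees=True);p22=np.array([.60944,.03332,.07869])
Rc=np.array(c['R']); cc=-Rc.T@np.array(c['t'])
off=R22.inv().apply(cc-p22); Rt=Rc@R22.as_matrix()  # tool->cam
R23=Ro.from_euler('xyz',[-179.9,-.1,90.2],degrees=True);p23=np.array([.60754,.03199,.00061])
c23=dict(c); c23['R']=Rt@R23.as_matrix().T; o=p23+R23.apply(off); c23['t']=-c23['R']@o
B=np.array([.6082,.033]);th=np.radians(.8);Y=np.array([-np.sin(th),np.cos(th)])
for n,u,v,z in (('fence top',320,91.7,.038),('fence top',300,92.2,.038),('fence base(shadow?)',320,95,.028),('plate',320,102.6,.036),('plate L',245,104,.036)):
  q=ray(c23,u,v,z)[:2]; print(n,np.round(q*1000,1),'block y',(q-B)@Y*1000)
# blank in hand
c=cam('wrist');p,R=pose()
for zt in (.0425,.0435,.0445):
  a=ray(c,242,110.5,zt);b=ray(c,400,110.5,zt); print('blank far edge in tool',R.inv().apply(a-p)*1000,R.inv().apply(b-p)*1000)
"
```

```text
fence top [606.4 112.7] block y 79.66844896036508
fence top [598.2 112.4] block y 79.56639158298687
fence base(shadow?) [606.4 111.2] block y 78.24086632950228
plate [606.4 108.3] block y 75.31233809815275
plate L [574.8 107.6] block y 75.10348539634825
blank far edge in tool [ 74.03901631 -29.45826853 -45.85800832] [ 73.98785003  32.48091817 -46.00189615]
blank far edge in tool [ 74.09745298 -29.23045612 -46.85857453] [ 74.04666784  32.24734353 -47.00139054]
blank far edge in tool [ 74.15588966 -29.00264371 -47.85914074] [ 74.10548565  32.0137689  -48.00088492]
```

The fence face comes out at block y ≈ 79.5 mm, so there is about 7 mm of end room in all. The blank is level in the hand. I'll carry it high over the block.

```bash
python3 -c "
from h import *
go(.6078,.0346,.06,90.8)
"
```

```text
shift mm [ 107.7 -302.4  -62.7] turn [-1.300e-01 -7.000e-02 -8.044e+01] | |d|=327 |w|=80
```

Call:
move_arm(motion=[[0,0,-12,0,0,0],[2,-6,-30,0,0,-2],[7,-20,-48,0,0,-6],[15,-43,-60,0,0,-12],[25,-70,-66,0,0,-19],[35,-98,-68,0,0,-26],[45,-126,-68,0,0,-33],[55,-154,-68,0,0,-40],[65,-182,-68,0,0,-48],[75,-210,-68,0,0,-56]])

```text
time: 64.95
ee_pos: [0.5923, -0.061, 0.0656]
orientation: [-179.9, -0.1, 66.7]
force: [0.1, -0.5, -3.1]
grip_width: 0.0589
```

```bash
python3 -c "
from h import *
o=arm.get_obs();print(o['grip_width'],o['force'])
go(.6078,.0346,.06,90.8)
"
```

```text
0.05893853807332891 [ 0.07116306 -0.49376379 -3.1331175 ]
shift mm [ 93.9 -23.6   5.8] turn [ -0.08  -0.12 -24.11] | |d|=97 |w|=24
```

Call:
move_arm(motion=[[16,-4,0,0,0,-5],[34,-8,0,0,0,-10],[52,-13,0,0,0,-15],[70,-18,1,0,0,-20],[84,-21,3,0,0,-23],[92,-23,5,0,0,-24.1],[94,-23.6,6,0,0,-24.1],[94,-23.6,6,0,0,-24.1],[94,-23.6,6,0,0,-24.1],[94,-23.6,6,0,0,-24.1]])

```text
time: 65.95
ee_pos: [0.6082, 0.0328, 0.0592]
orientation: [-179.9, -0.1, 90.4]
force: [-0.2, 0.4, -2.8]
grip_width: 0.0594
```

```bash
python3 -c "
from h import *
o=arm.get_obs();print(o['ee_pos'],o['orientation'],o['grip_width'])
c=cam('wrist');im=snap('wrist','w31.png');np.save('c31.npy',c,allow_pickle=True)
p,R=pose()
B=np.array([.608,.033]);th=np.radians(.8);X=np.array([np.cos(th),np.sin(th)]);Y=np.array([-np.sin(th),np.cos(th)])
W=lambda x,y,z:np.array([*(B+X*x+Y*y),z])
print('fence top front', [np.round(proj(c,W(x,79.5e-3,.038)),1) for x in (-.04,.04)])
print('block end corners',[np.round(proj(c,W(x,.105,.028)),1) for x in (-.05,.05)])
print('screws',[np.round(proj(c,W(x,.0875,.042)),1) for x in (-.03,.03)])
"
```

```text
[0.60824868 0.03278629 0.05917105] [-1.79927861e+02 -1.28907729e-01  9.03884439e+01] 0.05944540594658202
fence top front [array([251.2,  93.5]), array([389.4,  92.3])]
block end corners [array([234.2,  47.4]), array([405.8,  45.9])]
screws [array([266.6,  78.4]), array([373.8,  77.4])]
```

View pics/w31.png

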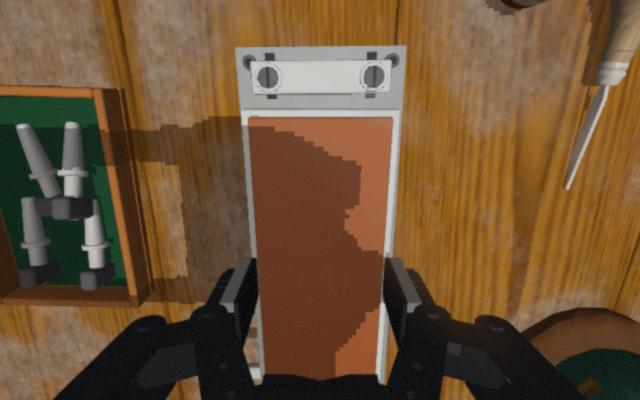

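```bash
python3 -c "
from h import *
go(.608,.0346,.004,90.8)
"
```

```text
shift mm [ 1.6 -0.2 55.2] turn [-0.07 -0.13 -0.39] | |d|=55 |w|=0
```

Call:
move_arm(motion=[[0.5,0,6,0,0,-0.4],[1,0,14,0,0,-0.4],[1.8,0,24,0,0,-0.5],[1.8,0,34,0,0,-0.5],[1.8,0,43,0,0,-0.5],[1.8,0,50,0,0,-0.5],[1.8,0,53,0,0,-0.5],[1.8,0,55,0,0,-0.5],[1.8,0,55,0,0,-0.5],[1.8,0,55,0,0,-0.5]])

```text
time: 67.0
ee_pos: [0.6084, 0.0353, 0.0044]
orientation: [-180.0, -0.1, 91.0]
force: [0.8, -0.2, -2.9]
grip_width: 0.059
```

```bash
python3 -c "
from h import *
o=arm.get_obs();print(o['ee_pos'],o['orientation'],o['grip_width'])
c=cam('wrist');im=snap('wrist','w32.png')
cv2.imwrite('pics/w32z.png',cv2.resize(im[10:150,200:440,::-1],None,fx=3.3,fy=4,interpolation=cv2.INTER_CUBIC))
s=snap('top','t3.png');cv2.imwrite('pics/t3z.png',cv2.resize(s[145:215,250:385,::-1],None,fx=5.9,fy=5.9,interpolation=cv2.INTER_CUBIC))
"
```

```text
[0.60841831 0.03534375 0.00442587] [-1.79960397e+02 -1.33131426e-01  9.09646762e+01] 0.058977199207106895
```

View pics/w32z.png

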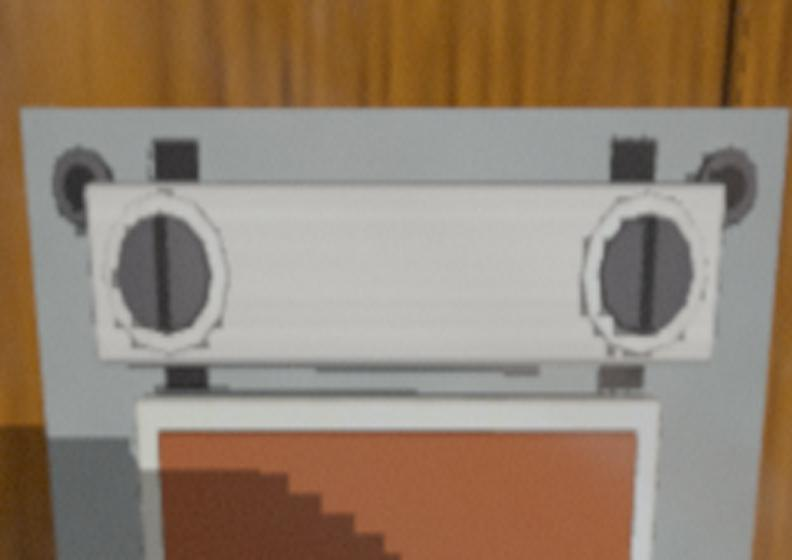

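View pics/t3z.png

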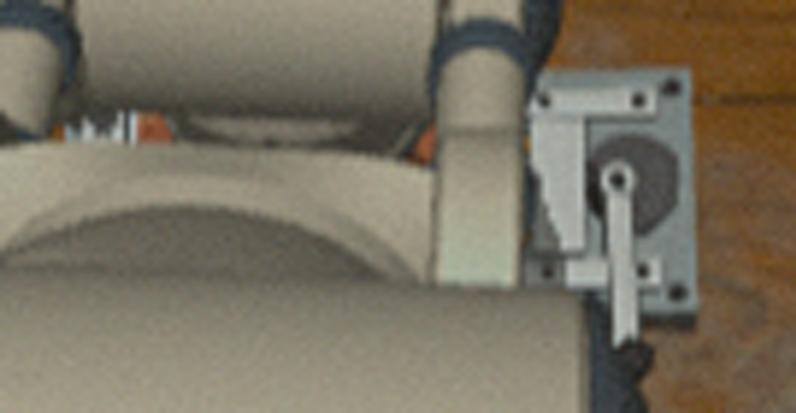

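```bash
python3 -c "
from h import *
c=cam('wrist')
B=np.array([.608,.033]);th=np.radians(.8);X=np.array([np.cos(th),np.sin(th)]);Y=np.array([-np.sin(th),np.cos(th)])
def f(u,v,z): q=ray(c,u/3.3+200,v/4+10,z)[:2]-B; return np.round([q@X*1000,q@Y*1000],1)
print('fence',f(97,361,.038),f(713,360,.038))
for z in (.050,.051,.052): print('blank',z,f(135,399,z),f(658,397,z))
print('block corners',f(20,108,.028),f(790,107,.028), 'jaw? tool')
"
```

```text
fence [-39.2  79.5] [40.1 79.7]
blank 0.05 [-31.8  76.3] [30.5 76.6]
blank 0.051 [-31.6  76.3] [30.3 76.6]
blank 0.052 [-31.4  76.4] [30.1 76.7]
block corners [-49.6 105.1] [ 50.4 105.4] jaw? tool
```

The end gaps are about 3.1 mm at the fence and 4.4 mm at the jaw, and the blank is square and centred. I'll lower it.

Call:
move_arm(motion=[[0,0,1.5,0,0,0],[0,0,3,0,0,0],[0,0,5,0,0,0],[0,0,7,0,0,0],[0,0,9,0,0,0],[0,0,11,0,0,0],[0,0,12.5,0,0,0],[0,0,13.5,0,0,0],[0,0,13.5,0,0,0],[0,0,13.5,0,0,0]])

```text
time: 68.1
ee_pos: [0.6082, 0.0354, -0.0094]
orientation: [-179.9, -0.1, 91.0]
force: [-0.0, -0.0, -3.4]
grip_width: 0.0593
```

Call:
move_arm(motion=[[0,0,0.5,0,0,0],[0,0,1,0,0,0],[0,0,1,0,0,0],[0,0,1,0,0,0],[0,0,1,0,0,0],[0,0,1,0,0,0],[0,0,1,0,0,0],[0,0,1,0,0,0],[0,0,1,0,0,0],[0,0,1,0,0,0]])

```text
time: 69.1
ee_pos: [0.6082, 0.0354, -0.0101]
orientation: [-179.9, -0.1, 91.0]
force: [-1.7, -0.2, 5.6]
grip_width: 0.0593
```

```bash
python3 -c "
from h import *
o=arm.get_obs();print(o['ee_pos'],o['force'])
im=snap('wrist','w33.png')
s=snap('scene','s7.png');cv2.imwrite('pics/s7z.png',cv2.resize(s[110:260,270:420,::-1],None,fx=5,fy=4))
"
```

```text
[ 0.60824311  0.03538504 -0.01010871] [-1.65995299 -0.19644707  5.58762938]
```

View pics/w33.png

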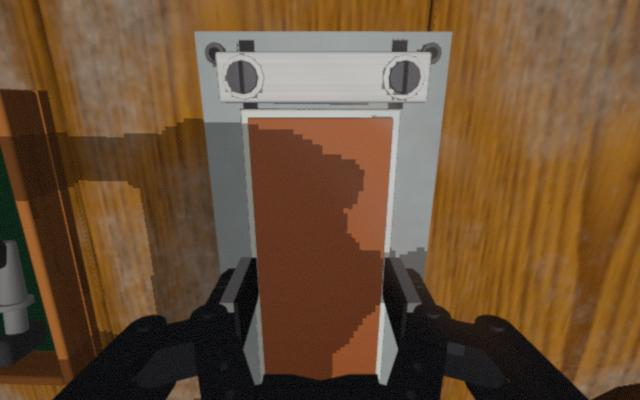

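View pics/s7z.png

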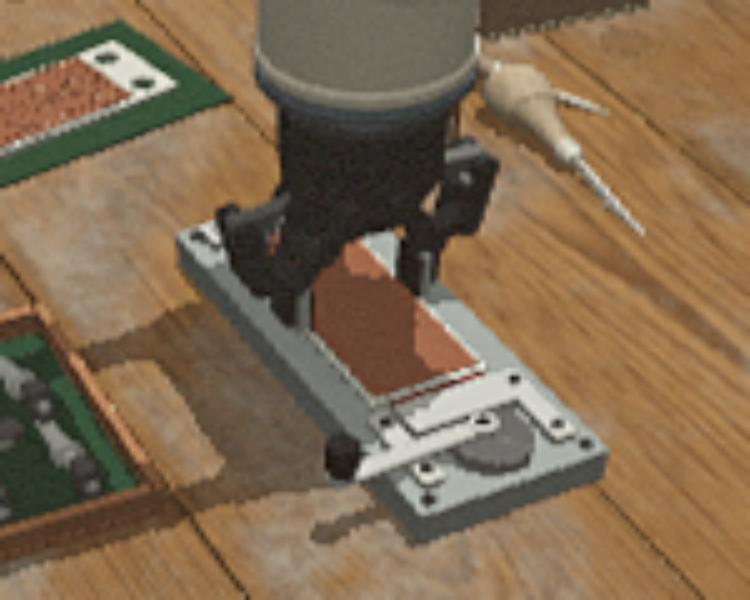

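Call:
move_arm(motion=[[0,0,-0.5,0,0,0],[0,0,-0.5,0,0,0],[0,0,-0.5,0,0,0],[0,0,-0.5,0,0,0],[0,0,-0.5,0,0,0],[0,0,-8,0,0,0],[0,0,-22,0,0,0],[0,0,-45,0,0,0],[0,0,-70,0,0,0],[0,0,-85,0,0,0]], hand=0.85)

```text
time: 70.2
ee_pos: [0.6092, 0.0352, 0.0777]
orientation: [179.9, -0.1, 91.0]
force: [0.5, 0.0, -0.1]
grip_width: 0.0724
```

```bash
python3 -c "
from h import *
o=arm.get_obs();print(o['ee_pos'],o['force'])
c=cam('wrist');im=snap('wrist','w34.png');np.save('c34.npy',c,allow_pickle=True)
cv2.imwrite('pics/w34z.png',cv2.resize(im[40:340,230:410,::-1],None,fx=2.6,fy=2,interpolation=cv2.INTER_CUBIC))
go(.5353,-.0861,.09,1)
"
```

```text
[0.60923156 0.03515067 0.07773611] [ 0.48553067  0.0417924  -0.10892467]
shift mm [-119.9  -76.9  -11. ] turn [ 0.09 -0.27 89.97] | |d|=143 |w|=90
```

View pics/w34z.png

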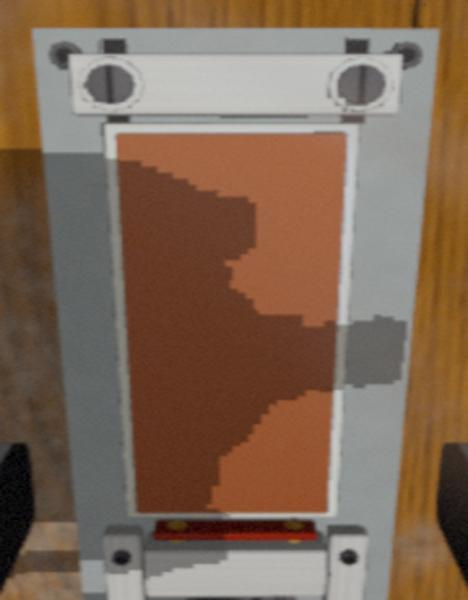

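```bash
python3 -c "
from h import *
c=np.load('c34.npy',allow_pickle=True).item()
B=np.array([.608,.033]);th=np.radians(.8);X=np.array([np.cos(th),np.sin(th)]);Y=np.array([-np.sin(th),np.cos(th)])
def f(u,v,z): q=ray(c,u/2.6+230,v/2+40,z)[:2]-B; return np.round([q@X*1000,q@Y*1000],1)
print('blank',[f(u,v,.036) for u,v in ((105,126),(357,126),(338,516),(128,517))])
print('fence',f(72,114,.038),f(400,113,.038),'block end',f(33,30,.028),f(438,30,.028))
print('jaw face',f(155,523,.038),f(315,523,.038))
"
```

```text
blank [array([-31.8,  75.5]), array([30.6, 75.6]), array([ 31.9, -71.5]), array([-31.7, -72. ])]
fence [-39.4  79.2] [40.6 79.6] block end [-49.2 104.5] [ 50.2 104.7]
jaw face [-23.4 -73.4] [ 24.8 -73.3]
```

The blank lies flat and square between fence and jaw: x offset about 0, fence gap about 3.8 mm. I'll return to the cam knob.

Call:
move_arm(motion=[[-4,-3,-11,0,0,5],[-12,-8,-11,0,0,13],[-24,-15,-11,0,0,21],[-38,-24,-11,0,0,29],[-52,-33,-11,0,0,37],[-66,-42,-11,0,0,45],[-80,-51,-11,0,0,53],[-94,-60,-11,0,0,61],[-106,-68,-11,0,0,69],[-115,-74,-11,0,0,77]], hand=0.4)

```text
time: 71.25
ee_pos: [0.5358, -0.0818, 0.0862]
orientation: [-179.9, 0.0, 13.6]
force: [0.2, 1.0, 0.2]
grip_width: 0.0342
```

```bash
python3 -c "
from h import *
go(.5353,-.0861,.07,1)
"
```

```text
shift mm [-1.5  4.1 16.2] turn [-0.13  0.03 12.61] | |d|=17 |w|=13
```

Call:
move_arm(motion=[[0,1,2,0,0,4],[-0.5,2,5,0,0,8],[-1,3,8,0,0,12],[-1.5,4,12,0,0,12.6],[-1.5,4,16,0,0,12.6],[-1.5,4,16,0,0,12.6],[-1.5,4,16,0,0,12.6],[-1.5,4,16,0,0,12.6],[-1.5,4,16,0,0,12.6],[-1.5,4,16,0,0,12.6]])

```text
time: 72.25
ee_pos: [0.5358, -0.0853, 0.0695]
orientation: [-179.9, 0.1, 1.4]
force: [0.1, -0.1, 0.1]
grip_width: 0.0342
```

```bash
python3 -c "
from h import *
c=cam('wrist');im=snap('wrist','w35.png');print(pose()[0],proj(c,[.5353,-.0861,.075]))
go(.5353,-.0861,.022,1)
"
```

```text
[ 0.5357958  -0.08529602  0.06953404] (np.float64(319.27643106514114), np.float64(239.6012361690528))
shift mm [-0.5  0.9 47.5] turn [-0.13  0.06  0.38] | |d|=48 |w|=0
```

View pics/w35.png

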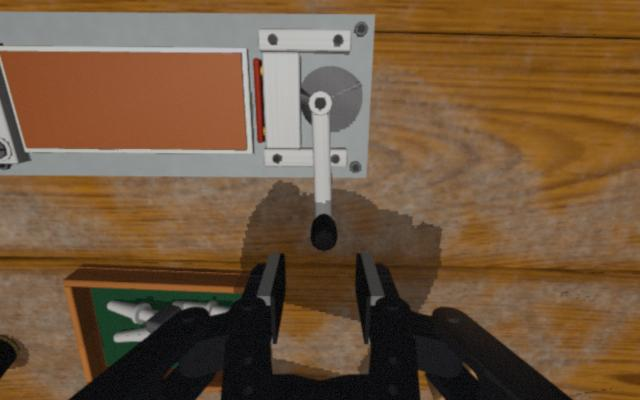

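Call:
move_arm(motion=[[0,1,5,0,0,0],[0,1.5,12,0,0,0],[0,1.5,20,0,0,0],[0,1.5,28,0,0,0],[0,1.5,36,0,0,0],[0,1.5,42,0,0,0],[0,1.5,45,0,0,0],[0,1.5,46,0,0,0],[0,1.5,46,0,0,0],[0,1.5,46,0,0,0]])

```text
time: 73.3
ee_pos: [0.536, -0.0867, 0.0237]
orientation: [-179.9, 0.0, 1.4]
force: [0.8, -0.1, 0.5]
grip_width: 0.0341
```

Call:
move_arm(motion=[[0,0,0,0,0,0],[0,0,0,0,0,0],[0,0,0,0,0,0],[0,0,0,0,0,0],[0,0,0,0,0,0],[0,0,0,0,0,0],[0,0,0,0,0,0],[0,0,0,0,0,0],[0,0,0,0,0,0],[0,0,0,0,0,0]], hand=0, grip_force=20)

```text
time: 74.3
ee_pos: [0.5359, -0.0868, 0.0237]
orientation: [-179.9, 0.0, 1.4]
force: [-1.2, -0.7, 6.6]
grip_width: 0.0145
```

```bash
cat > arc.py <<'E'
from h import *
import sys
P=np.array([.6099,-.0851])
o=arm.get_obs(); p0,R0=pose()
v=p0[:2]-P; r=np.linalg.norm(v); a0=np.degrees(np.arctan2(v[1],v[0]))%360
print('angle now',a0,'cam rad',np.radians(a0-180.8),'r',r,o['force'],o['grip_width'])
da=float(sys.argv[1])
for k in range(1,11):
    a=np.radians(a0+da*k/10); q=np.array([*(P+r*np.array([np.cos(a),np.sin(a)])),p0[2]])
    print(np.round(R0.inv().apply((q-p0)*1000),1).tolist(), -da*k/10)
E
python3 arc.py 40
```

```text
angle now 181.29050456353866 cam rad 0.008560919629807172 r 0.0740295318905703 [-1.24834914 -0.72096176  6.60965876] 0.014548900325912228
[0.2, 5.2, -0.0] -4.0
[0.7, 10.3, -0.0] -8.0
[1.6, 15.4, -0.0] -12.0
[2.8, 20.4, -0.0] -16.0
[4.4, 25.3, -0.1] -20.0
[6.4, 30.1, -0.1] -24.0
[8.6, 34.8, -0.1] -28.0
[11.2, 39.2, -0.1] -32.0
[14.1, 43.5, -0.1] -36.0
[17.3, 47.6, -0.1] -40.0
```

Call:
move_arm(motion=[[0.2,5.2,0,0,0,-4],[0.7,10.3,0,0,0,-8],[1.6,15.4,0,0,0,-12],[2.8,20.4,0,0,0,-16],[4.4,25.3,0,0,0,-20],[6.4,30.1,0,0,0,-24],[8.6,34.8,0,0,0,-28],[11.2,39.2,0,0,0,-32],[14.1,43.5,0,0,0,-36],[17.3,47.6,0,0,0,-40]])

```text
time: 75.3
ee_pos: [0.5551, -0.1338, 0.0237]
orientation: [-179.9, -0.1, 41.5]
force: [4.2, 4.9, 4.9]
grip_width: 0.0146
```

```bash
python3 arc.py 35
```

```text
angle now 221.63712374244173 cam rad 0.7127422663499569 r 0.07331153779858628 [4.24617056 4.86080058 4.90260618] 0.014598732099198621
[0.1, 4.5, -0.0] -3.5
[0.6, 8.9, -0.0] -7.0
[1.3, 13.4, -0.0] -10.5
[2.2, 17.7, -0.0] -14.0
[3.4, 22.0, -0.0] -17.5
[4.9, 26.3, -0.0] -21.0
[6.7, 30.4, -0.0] -24.5
[8.7, 34.4, -0.0] -28.0
[10.9, 38.3, -0.0] -31.5
[13.4, 42.0, -0.0] -35.0
```

Call:
move_arm(motion=[[0.1,4.5,0,0,0,-3.5],[0.5,9,0,0,0,-7],[1.1,13.4,0,0,0,-10.5],[2,17.8,0,0,0,-14],[3.2,22.1,0,0,0,-17.5],[4.6,26.4,0,0,0,-21],[6.4,30.6,0,0,0,-24.5],[8.4,34.6,0,0,0,-28],[10.6,38.5,0,0,0,-31.5],[13,42.3,0,0,0,-35]])

```text
time: 76.3
ee_pos: [0.5924, -0.1566, 0.0236]
orientation: [-179.9, -0.2, 76.5]
force: [-0.7, 4.7, 7.6]
grip_width: 0.0145
```

```bash
python3 arc.py 10; python3 -c "
from h import *
im=snap('wrist','w36.png')
s=snap('top','t4.png');cv2.imwrite('pics/t4z.png',cv2.resize(s[145:215,250:385,::-1],None,fx=5.9,fy=5.9,interpolation=cv2.INTER_CUBIC))
s=snap('scene','s8.png');cv2.imwrite('pics/s8z.png',cv2.resize(s[130:260,290:420,::-1],None,fx=6,fy=4.5,interpolation=cv2.INTER_CUBIC))"
```

```text
angle now 256.2513615999543 cam rad 1.3168746850320188 r 0.07356604533839457 [-0.71564127  4.73727859  7.61276317] 0.014488442362917943
[0.0, 1.3, -0.0] -1.0
[0.0, 2.6, -0.0] -2.0
[0.1, 3.9, -0.0] -3.0
[0.2, 5.1, -0.0] -4.0
[0.3, 6.4, -0.0] -5.0
[0.4, 7.7, -0.0] -6.0
[0.5, 9.0, -0.0] -7.0
[0.7, 10.2, -0.0] -8.0
[0.9, 11.5, -0.0] -9.0
[1.1, 12.8, -0.0] -10.0
```

View pics/w36.png

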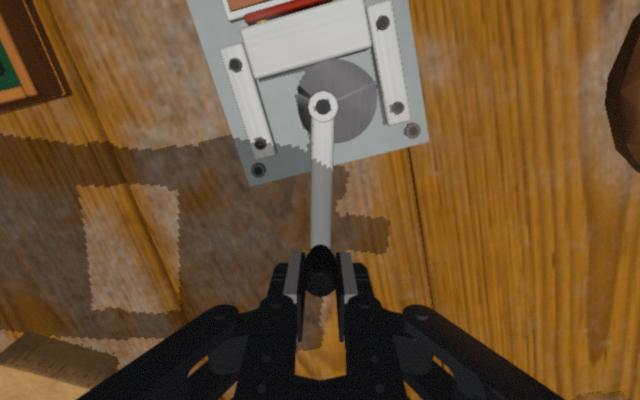

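View pics/t4z.png

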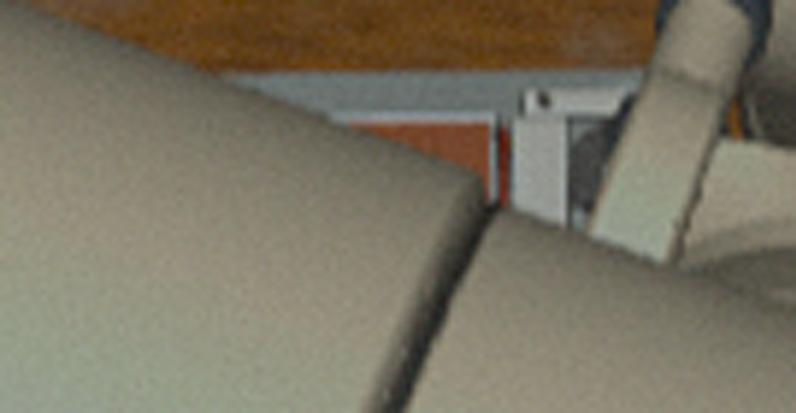

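View pics/s8z.png

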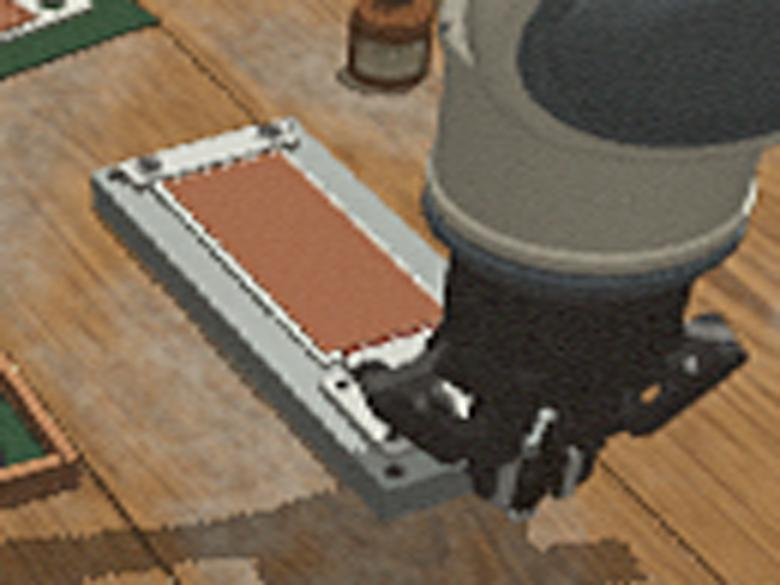

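The cam is at about 1.32 rad, near contact. By my fence measurement the target is about 1.63 rad, so I'll turn 18° more, slowly.

Call:
move_arm(motion=[[0,2.6,0,0,0,-2],[0.1,5.1,0,0,0,-4],[0.3,7.7,0,0,0,-6],[0.6,10.2,0,0,0,-8],[1,12.8,0,0,0,-10],[1.5,15.3,0,0,0,-12],[2.1,17.8,0,0,0,-14],[2.8,20.2,0,0,0,-16],[3.6,22.7,0,0,0,-18],[3.6,22.7,0,0,0,-18]])

```text
time: 77.45
ee_pos: [0.6155, -0.1588, 0.0236]
orientation: [180.0, -0.1, 94.4]
force: [1.3, 1.5, 7.4]
grip_width: 0.015
```

```bash
python3 arc.py 1|head -1
```

```text
angle now 274.3607470476777 cam rad 1.6329430866075398 r 0.07390950846981136 [1.31250745 1.47104651 7.42446119] 0.01497543693678518
```

Now I release, rise and look.

Call:
move_arm(motion=[[0,0,0,0,0,0],[0,0,0,0,0,0],[0,0,0,0,0,0],[0,0,0,0,0,0],[0,0,-8,0,0,0],[0,0,-20,0,0,0],[0,0,-36,0,0,0],[0,0,-52,0,0,0],[0,0,-64,0,0,0],[0,0,-70,0,0,0]], hand=0.4)

```text
time: 78.45
ee_pos: [0.6155, -0.1593, 0.095]
orientation: [180.0, -0.1, 94.4]
force: [-0.2, -0.5, -0.6]
grip_width: 0.0345
```

```bash
python3 -c "
from h import *
print(pose()[0])
im=snap('wrist','w37.png')
go(.54,.0,.11,0)
"
```

```text
[ 0.61551462 -0.15926448  0.09502014]
shift mm [164.6 -63.3 -14.6] turn [-2.000e-02 -1.200e-01  9.437e+01] | |d|=177 |w|=94
```

View pics/w37.png

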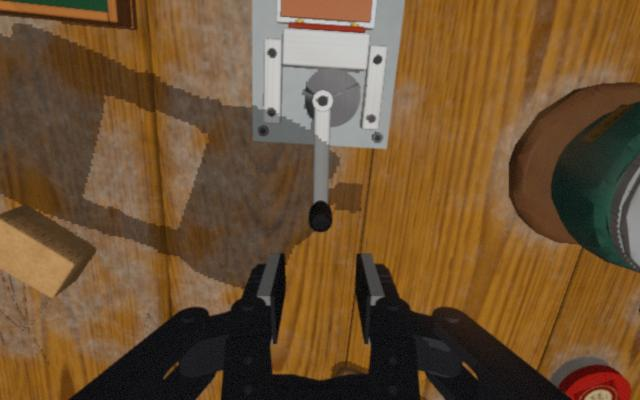

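```bash
python3 -c "
from h import *
go(.575,.0,.075,0)
"
```

```text
shift mm [161.9 -28.4  20.4] turn [-2.000e-02 -1.200e-01  9.437e+01] | |d|=166 |w|=94
```

Call:
move_arm(motion=[[4,-1,-5,0,0,6],[14,-3,-5,0,0,14],[28,-5,-5,0,0,22],[44,-8,-5,0,0,30],[62,-11,-3,0,0,38],[80,-14,0,0,0,46],[98,-17,4,0,0,54],[116,-20,8,0,0,62],[134,-23,12,0,0,70],[150,-26,16,0,0,78]])

```text
time: 79.5
ee_pos: [0.5769, -0.0105, 0.077]
orientation: [-179.8, 0.1, 16.0]
force: [0.3, 0.7, -0.1]
grip_width: 0.0343
```

Call:
move_arm(motion=[[3,6,2,0,0,8],[5,11,3,0,0,15],[5,11,4,0,0,16],[5,11,4,0,0,16],[5,11,4,0,0,16],[5,11,4,0,0,16],[5,11,4,0,0,16],[5,11,4,0,0,16],[5,11,4,0,0,16],[5,11,4,0,0,16]])

```text
time: 80.5
ee_pos: [0.5854, -0.0205, 0.0735]
orientation: [-179.9, 0.1, 0.4]
force: [0.5, -0.3, 0.4]
grip_width: 0.034
```

```bash
python3 -c "
from h import *
print(pose()[0])
c=cam('wrist');im=snap('wrist','w38.png');np.save('c38.npy',c,allow_pickle=True)
"
```

```text
[ 0.58538112 -0.02053671  0.07354297]
```

View pics/w38.png

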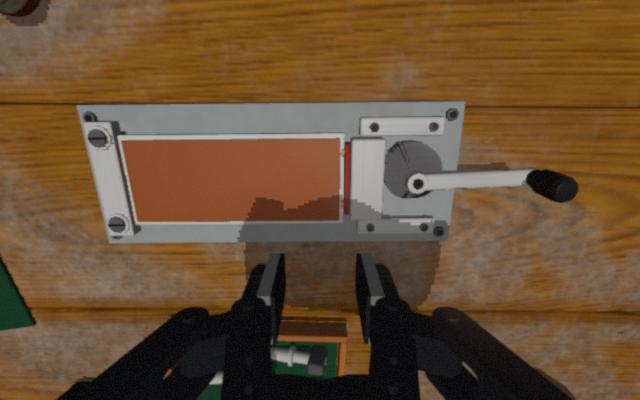

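```bash
python3 -c "
from h import *
im=cv2.imread('pics/w38.png')
a=cv2.resize(im[100:250,80:180],None,fx=3.9,fy=3.9,interpolation=cv2.INTER_CUBIC);b=cv2.resize(im[100:250,320:420],None,fx=3.9,fy=3.9,interpolation=cv2.INTER_CUBIC)
cv2.imwrite('pics/w38z.png',np.hstack([a,b]))
"
```

```text
(no output)
```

View pics/w38z.png

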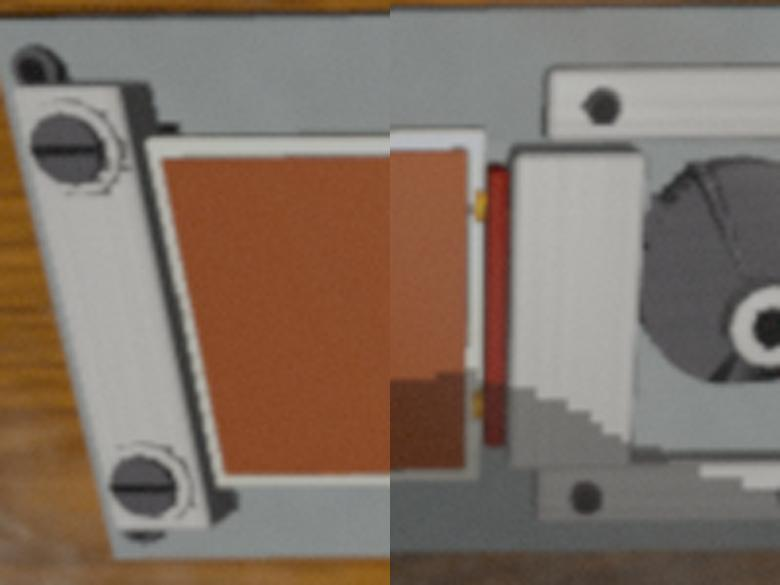

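```bash
python3 -c "
from h import *
im=cv2.imread('pics/w20.png')
cv2.imwrite('pics/w20j.png',cv2.resize(im[20:190,200:320],None,fx=4,fy=3.5,interpolation=cv2.INTER_CUBIC))
"
```

```text
(no output)
```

View pics/w20j.png

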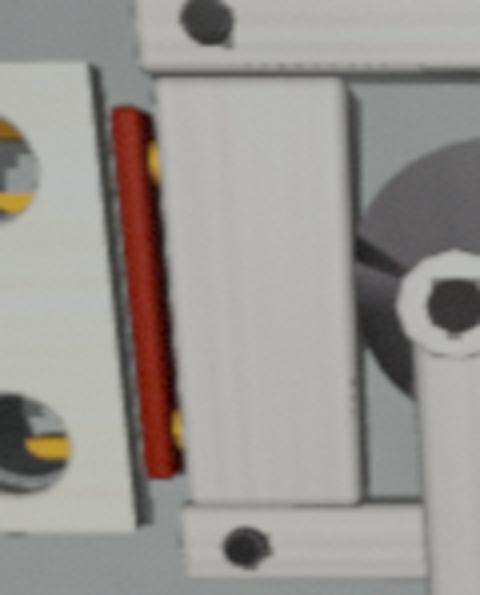

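```bash
python3 -c "
from h import *
c=np.load('c38.npy',allow_pickle=True).item()
B=np.array([.608,.033]);th=np.radians(.8);X=np.array([np.cos(th),np.sin(th)]);Y=np.array([-np.sin(th),np.cos(th)])
def bf(u,v,z): q=ray(c,u,v,z)[:2]-B; return np.round([q@X*1000,q@Y*1000],1)
L=lambda u,v,z: bf(u/3.9+80,v/3.9+100,z)
Rr=lambda u,v,z: bf((u-390)/3.9+320,v/3.9+100,z)
print('fence top edge',L(122,85,.038),L(208,525,.038),'fence base',L(155,140,.028))
print('blank left corners',L(147,138,.036),L(217,487,.036),'right',Rr(486,130,.036),Rr(477,480,.036))
print('red front',Rr(488,165,.038),Rr(485,445,.038),'red back',Rr(509,170,.038),Rr(505,445,.038),'body front',Rr(513,150,.038),Rr(511,465,.038), Rr(513,150,.044),'body back',Rr(643,155,.038))
print('pivot',Rr(770,328,.05))
"
```

```text
fence top edge [40.2 78.1] [-38.4  79.1] fence base [30.  80.6]
blank left corners [31.4 77. ] [-31.7  77.2] right [ 31.5 -70.8] [-31.5 -70.2]
red front [ 26.  -71.1] [-23.9 -71.4] red back [ 25.1 -74.6] [-23.9 -74.9] body front [ 28.4 -75.2] [-27.8 -76.1] [ 29.3 -74.6] body back [ 27.4 -96.8]
pivot [   0.9 -116.8]
```

```bash
python3 -c "
from h import *
c=np.load('c38.npy',allow_pickle=True).item()
R22=Ro.from_euler('xyz',[-179.9,.1,.4],degrees=True);p22=np.array([.58538,-.02054,.07354])
Rc=np.array(c['R']); cc=-Rc.T@np.array(c['t']); off=R22.inv().apply(cc-p22); Rt=Rc@R22.as_matrix()
R23=Ro.from_euler('xyz',[-179.9,.1,.8],degrees=True);p23=np.array([.53574,-.08722,.02415])
d=dict(c); d['R']=Rt@R23.as_matrix().T; d['t']=-d['R']@(p23+R23.apply(off))
B=np.array([.608,.033]);th=np.radians(.8);X=np.array([np.cos(th),np.sin(th)]);Y=np.array([-np.sin(th),np.cos(th)])
def f(u,v,z):
  q=ray(d,u/4+200,v/3.5+20,z)[:2]-B; return np.round([q@X*1000,q@Y*1000],1)
print('w20 red front',f(112,108,.038),f(146,478,.038),'red back top',f(150,108,.038),f(180,475,.038),'body front',f(157,85,.038),f(192,500,.038),'plate',f(92,65,.036),f(138,530,.036))
c2=cam('wrist'); 
print('knob', np.array(ray(c,547,184,.075)),'pivot',ray(c,419,183,.05))
k=ray(c,547,184,.075)[:2]-[.6099,-.0851]; print(np.degrees(np.arctan2(k[1],k[0]))%360-180.8,np.linalg.norm(k))
"
```

```text
w20 red front [ 25.  -78.3] [-24.1 -78.1] red back top [ 25.  -82.7] [-23.6 -82.5] body front [ 27.7 -83.7] [-27.3 -83.7] plate [ 30.4 -76. ] [-32.3 -75.9]
knob [ 0.61804574 -0.14863833  0.075     ] pivot [ 0.61124983 -0.08472227  0.05      ]
96.50557853080426 0.06405835296631364
```

```bash
python3 -c "
from h import *
o=arm.get_obs();print(o['time'],o['force'])
s=snap('scene','s9.png')
"
```

```text
80.55 [-0.27369062 -0.02424708  0.11548292]
```

View pics/s9.png

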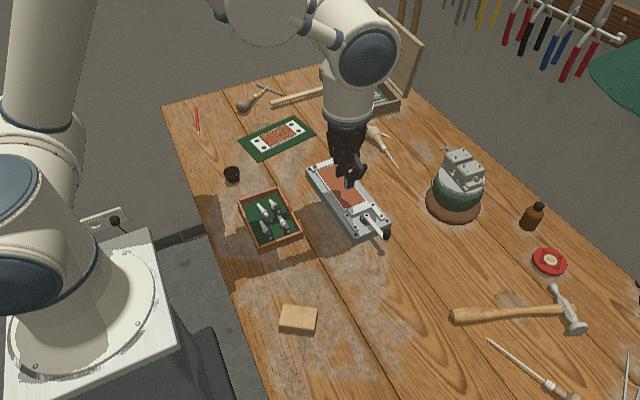

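The finished plate is on the felt (278,137), the four pins are in the tray (273,215), and the blank is clamped in the block. The loupe and cork are unmoved, and the gripper is clear of everything. I'll hand the job in.

```bash
python3 -c "
from h import *
print(order.finish_job())
"
```

```text
the job is handed in; nothing more can be done
None
```

I carried out the whole change-over and handed the job in at about 81 s of the 210 s allowed; no verdict was reported.

- **Pins:** I twisted each of the four pins about 62° before drawing it and laid them all in the wooden tray.
- **Jaw and finished plate:** I backed the cam off to about 0 and put the finished plate face up on the felt, centred and square to within what I can see in the picture.
- **Blank:** It had been knocked a few centimetres aside, so I measured it again before picking it up. I set it copper side up against the fence and turned the cam to about 1.63 rad.

**Last checks**
- The blank lies flat, within about 1 mm of the centre line and parallel to the fence.
- The jaw face is pressed in about 1.1 to 1.3 mm by the pictures and about 1.5 mm from the cam angle and fence position. Both are inside the allowed 0.5 to 3 mm.
- The arm was clear of everything, with no force on the gripper.
- The last picture shows the loupe and cork where they were. The bottle is hidden by the arm there; I last saw it standing in place just before the final turn of the cam.

**What disagreed**
- The real finger tips ended about 35 to 45 mm short of the reported tool point. My first grip on pin 1 therefore closed on air just above it, touching nothing; I corrected for this by sight and by touching the seat.
- In the last view the fence face measured about 0.9 mm nearer than in the earlier views, within the roughly 2 mm camera accuracy. I therefore took the blank's contact with the fence from the absence of any visible gap and the jaw pressing on it, not from that measurement.

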